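Unhook and sort chandelier hardware

ROBOT

A 7-joint arm with a two-finger parallel gripper is mounted at the origin on the work surface. World frame = base frame: x ahead of the robot, y to its left, z up, the work surface at z = 0. Lengths are in mm, angles in rad, forces in N, time in s.
With the tool pointing down it reaches from about 425 to 875 mm from the base axis. Payload 4.7 kg.
Tool frame: the origin (TCP) lies on the centre line of the jaws, within the pads' length; the fingertips stand 11 mm ahead of it and the grasp point (between the pads) lies 8 mm behind it; z points along the fingers, y is the line along which they close (so a half turn about z gives the same grasp; the last joint's range is limited). The gripper opens to 87 mm and grips with 3 to 60 N. Pads are 19 mm wide; open, the fingers measure 117 mm over their backs; the gripper's body (75 mm by 190 mm) begins 51 mm behind the grasp point.
Start: joints at [1.313, 0.321, -0.07, 1.45, 0.023, 1.371, -0.057], TCP at [174.482, -626.163, 233.587] pointing down, gripper open.
Joint ranges: [-2.86, 2.86], [-0.3, 2.09], [-1.38, 1.24], [0.06, 2.45], [-1.56, 4.7], [0.09, 2.05], [-2.69, 2.69]. Speed limits (rad/s): [2.57, 2.57, 3.14, 3.14, 3.14, 3.14, 3.14].

INTERFACE

Orientations are given as [roll, pitch, yaw] about the fixed x, y, z axes, in that order (R = Rz(yaw) Ry(pitch) Rx(roll)).
In Python, from cell import sensors, vision, sign_off gives the robot as it stands. The module is installed in compiled form; this text tells all that it offers.
- The arm moves only by the tool arm_command, never from a script. Its argument "increments" is a list of rows, each an object with "hand": the gripper command: -1 is fully open, 1 is shut, values between are in proportion; "slide": the shift along the world's x, y, z in units of 0.12 m (1.0 is 0.12 m), a list of three; "turn": the turn, a rotation vector about the world's x, y, z in units of pi rad (1.0 is pi rad), a list of three. In form: [{"hand": hand, "slide": [x, y, z], "turn": [wx, wy, wz]}, ...]. A call has 1 to 10 rows; each row is the pose to reach, as a shift and turn from the pose commanded when the call began, turning the shorter way round; what a row does not reach only later rows make up. A row lasts 1/12 s, in which the tool goes at most 41.7 mm and 7.16 degrees, less where a joint would pass 70% of its speed; a pose out of reach is approached as far as the arm can. A call with a number of a shift or a turn outside -1 to 1 is refused whole. A call with a gripper value outside its range is refused whole. The fingers move at their own pace and stop on an object; the grip force is fixed at half the most. Time passes only in rows, so rows that repeat a pose let the fingers close. It gives the time, the measured TCP pose, the force, the opening and the grip force at its end, in the units of the state.
- sensors.state(): the state, without advancing time (a new reading comes with each control period).
- vision.grab_frame(name): name is "scene" or "top"; returns (picture, depth): 480x640x3 uint8, red, green, blue; 480x640 float32, mm along the optical axis (not along the pixel's ray), 0 where there is no reading.
- vision.calibration(name): a dict with "fx", "fy", "cx", "cy" (pixels), "D" ([k1, k2, p1, p2, k3] as OpenCV has them; the pictures are not rectified), "T" (4x4, takes a point from camera to world coordinates). Camera axes: x right, y down, z forward; pixel columns grow to the right and rows downward; lengths in mm; the calibration is good to about 2 mm. A picture is of the moment at which its call begins. calibration takes no time and is no camera call.
- sign_off(): hands the job in; it is judged then, once.
The state is a dict: "time": time; "q": joint angles; "dq": joint speeds; "joint_torque": joint torques, N m; "tool_pos": TCP position; "tcp_rot": TCP orientation; "wrist_force": force on the tool from outside, world axes, zero at the start; "ft_torque": the same for the moment, N m; "opening": finger opening in mm; "grasp_force": force on a finger pad.
Only numpy, scipy, OpenCV 4.12 (cv2) and the standard library are available. Lean on these libraries where they do the work, as an engineer would, in place of code of your own. Each camera call takes 0.05 s, during which the arm holds its last target. There are 200 camera calls.

TASK

First switch off the lamp-test supply: push the red stop bar fully down, pressing near its middle so that both ends go down evenly. Then free every steel hanger link from its brass ceiling hook (lift it a little off the foot and twist it until the slotted eye passes the bent head) and hang each link by its eye on a peg of the wooden rack. Put the brass hooks into the white tray, one to a compartment (they need not stand upright), and leave everything else on the table where it is.

Things in the scene. Friction and masses are not known exactly. Their poses are not given: they have to be found in the camera images.
- stop_press (a joint): travel of the red stop bar straight down, m: near 0 (up to 0.002) = up, 0.012 = fully down. About 6 N moves it and it stays where it is left.
- stop_tilt (a joint): tilt of the red stop bar about the short level axis through its middle, rad: 0 = level; up to 0.12 either way; a spring (8 N m/rad) holds it level, so a push away from the middle tips it.
- stop_top (a point): middle of the top face of the red stop bar (between its two thin white stripes), about 60 mm above the table when up; z up. The bar is 196 mm long along this point's y, 34 mm wide along x, 12 mm thick, and sits on a fixed grey box 60 x 230 mm, 30 mm high.
- rack: fixed wooden peg rack, 320 mm long along its y, 167 mm high; origin on the table below the middle of its cross bar, z up; its -x side is the front, from which three steel pegs point up and out. Cross bar 20 mm deep (x from -10 to +10 mm), from 133 to 167 mm high, as long as the rack; posts at its two ends; foot 70 mm deep (x -25 to +45 mm), 12 mm high.
- tray: fixed white plastic tray, 180 x 180 mm, 36 mm high, divided into 2 x 2 equal compartments about 84 mm square; walls and floor about 4 mm; origin under its centre, sides along x and y. Compartment centres at x, y = +-44 mm.
- peg0_root (a point): centre of peg 0 (8 mm steel rod) where it leaves the front of the rack's cross bar: at x -10, y -100, z 155 mm in the rack's frame; same axes as the rack. The peg slopes up at 45 degrees towards the rack's -x; the centre of its round end is at x -52, z 197 mm in the rack's frame.
- peg1_root (a point): centre of peg 1 (8 mm steel rod) where it leaves the front of the rack's cross bar: at x -10, y 0, z 155 mm in the rack's frame; same axes as the rack. The peg slopes up at 45 degrees towards the rack's -x; the centre of its round end is at x -52, z 197 mm in the rack's frame.
- peg2_root (a point): centre of peg 2 (8 mm steel rod) where it leaves the front of the rack's cross bar: at x -10, y 100, z 155 mm in the rack's frame; same axes as the rack. The peg slopes up at 45 degrees towards the rack's -x; the centre of its round end is at x -52, z 197 mm in the rack's frame.
- hook_a: loose brass ceiling hook, 0.35 kg, upright at the start. Origin under the centre of its round foot (60 mm wide, 10 mm thick); z up its 10 mm round stem, which is bent over at the top along +x into a head with a short drooping tip. In plan the head covers x -5 to +37, y +-5 mm; top 65, head centre line 60, tip's underside 47 mm above the origin. Can be pinched across y at the stem's top.
- link_a: loose steel hanger link, 0.14 kg, may be absent: a flat oblong eye of 8 mm round bar (z 10 to 18 mm), inside 62 mm (x) by 26 mm (y), outside 78 by 42, with a blue grip block: x -74 to -38, y +-9, z 0 to 26 mm. Origin below the eye's centre, level with the block's underside; z up.
- link_a_eye (a point): centre of the eye of link_a, 14 mm above the link's origin; axes as the link's, z square to the eye. At the start the eye lies on the foot of hook_a round its stem, its length (x) 65 to 115 degrees across the head: it lifts off only when turned to lie along the head, the eye's centre over the head's middle.
- hook_b: loose brass ceiling hook, 0.35 kg, upright at the start. Origin under the centre of its round foot (60 mm wide, 10 mm thick); z up its 10 mm round stem, which is bent over at the top along +x into a head with a short drooping tip. In plan the head covers x -5 to +37, y +-5 mm; top 65, head centre line 60, tip's underside 47 mm above the origin. Can be pinched across y at the stem's top.
- link_b: loose steel hanger link, 0.14 kg, may be absent: a flat oblong eye of 8 mm round bar (z 10 to 18 mm), inside 62 mm (x) by 26 mm (y), outside 78 by 42, with a blue grip block: x -74 to -38, y +-9, z 0 to 26 mm. Origin below the eye's centre, level with the block's underside; z up.
- link_b_eye (a point): centre of the eye of link_b, 14 mm above the link's origin; axes as the link's, z square to the eye. At the start the eye lies on the foot of hook_b round its stem, its length (x) 65 to 115 degrees across the head: it lifts off only when turned to lie along the head, the eye's centre over the head's middle.
- hook_c: loose brass ceiling hook, 0.35 kg, upright at the start. Origin under the centre of its round foot (60 mm wide, 10 mm thick); z up its 10 mm round stem, which is bent over at the top along +x into a head with a short drooping tip. In plan the head covers x -5 to +37, y +-5 mm; top 65, head centre line 60, tip's underside 47 mm above the origin. Can be pinched across y at the stem's top.
- link_c: loose steel hanger link, 0.14 kg, may be absent: a flat oblong eye of 8 mm round bar (z 10 to 18 mm), inside 62 mm (x) by 26 mm (y), outside 78 by 42, with a blue grip block: x -74 to -38, y +-9, z 0 to 26 mm. Origin below the eye's centre, level with the block's underside; z up.
- link_c_eye (a point): centre of the eye of link_c, 14 mm above the link's origin; axes as the link's, z square to the eye. At the start the eye lies on the foot of hook_c round its stem, its length (x) 65 to 115 degrees across the head: it lifts off only when turned to lie along the head, the eye's centre over the head's middle.
- spool: bystander, to be left alone: wooden spool, 52 mm across, 36 mm high; origin under its centre.
- jar: bystander, to be left alone: jar with green cap, 68 mm across, 85 mm high; origin under its centre.
- oil_can: bystander, to be left alone: red can, 60 mm across, 120 mm high; origin under its centre.
- lamp_cup: bystander, to be left alone: dark steel lamp cup on a round foot, 64 mm across, 55 mm high; origin under its centre.
- oak_block: bystander, to be left alone: wooden block 90 x 45 x 30 mm; origin under its centre.
- mug: bystander, to be left alone: blue mug, 76 mm across, 90 mm high; origin under its centre.
There are look-alikes about, which are no part of the job. Several things look just like the part that bears stop_press: the one meant starts farthest from the robot's base.

How it is judged:
By the outcome, as a careful person would: the job done as asked, in the order asked, and still so for the second after the job is handed in, with the robot touching nothing.
Of link_a, link_b, link_c only 2 to 3 are there at a start; the rules pass over those that are not, and their reading is None.
At some moment in a run one of hook_a, hook_b, hook_c may be knocked a few centimetres aside while the robot is not near it.
It also fails if it takes over 210 s, if anything falls off the work surface, if the arm or the gripper's body presses on something with over 40 N, if the wrist force passes 120 N, or if a joint passes its speed limit or range.

## Working session

There is one attempt and no reset: what is moved stays moved. The work goes in short steps, Python scripts to look and compute and a tool call to move; the robot and the scene stay as the last step left them, time stands still between calls to the robot, and variables do not carry over. Pictures are saved under pics/ and viewed, at most 14 in all, crops included, and the job is handed in when it is done.

Besides the shell and the picture viewer there is one more tool, called after "Request:" as a command line: name --argument value ..., lists and objects as JSON in quotes. arm_command: Moves the arm, as the interface text tells. Its arguments: {"type":"object","properties":{"increments":{"type":"array","items":{"type":"object","properties":{"hand":{"type":"number"},"slide":{"type":"array","items":{"type":"number"}},"turn":{"type":"array","items":{"type":"number"}}}}}},"required":["increments"]}

```bash
mkdir -p pics; cat > h.py <<'E'
import numpy as np, cv2
from cell import sensors, vision
def grab(n):
    rgb,d=vision.grab_frame(n); c=vision.calibration(n); return rgb,d,c
def cloud(d,c):
    K=np.array([[c['fx'],0,c['cx']],[0,c['fy'],c['cy']],[0,0,1.]])
    v,u=np.mgrid[:480,:640]
    p=cv2.undistortPoints(np.stack([u,v],-1).reshape(-1,1,2).astype(np.float64),K,np.array(c['D'])).reshape(480,640,2)
    P=np.concatenate([p*d[...,None],d[...,None]],-1)
    T=np.array(c['T']); return P@T[:3,:3].T+T[:3,3]
def save(n,rgb): cv2.imwrite('pics/'+n+'.png',cv2.cvtColor(rgb,cv2.COLOR_RGB2BGR))
E
python3 - <<'E'
from h import *
for n in('scene','top'):
    rgb,d,c=grab(n); save(n+'0',rgb); np.savez(n+'0',rgb=rgb,d=d,P=cloud(d,c))
    print(n,c['fx'],c['D'],np.round(c['T'],3).tolist(),(d==0).mean())
print(sensors.state())
E
```

```text
scene 552.4818153339412 [-0.03608428  0.          0.          0.          0.        ] [[-0.729, 0.549, -0.409, 1036.098], [0.685, 0.58, -0.441, 489.748], [-0.005, -0.601, -0.799, 1109.902], [0.0, 0.0, 0.0, 1.0]] 0.004173177083333333
top 576.9889910276768 [-0.13897551  0.          0.          0.          0.        ] [[-0.012, -0.988, 0.156, 264.353], [-1.0, 0.015, 0.017, -49.705], [-0.019, -0.156, -0.988, 1599.661], [0.0, 0.0, 0.0, 1.0]] 0.004108072916666667
{'time': 0.1, 'q': array([ 1.31311174,  0.32174474, -0.0701145 ,  1.45152725,  0.02259152,
        1.37078132, -0.05689497]), 'dq': array([ 0.00018308, -0.00267617, -0.00083017, -0.00431113,  0.00085223,
        0.00082693, -0.0004821 ]), 'joint_torque': array([ 7.46634464e-05, -4.92571235e+01, -4.05735746e-01, -3.13398421e+01,
       -6.40459196e-02,  3.94616753e-02,  5.79726816e-05]), 'tool_pos': array([ 174.34533052, -625.70487819,  232.58670191]), 'tcp_rot': array([-3.13992093e+00,  7.32751075e-05,  2.71843534e-01]), 'wrist_force': array([ 0.11816753, -0.11876927,  0.10930988]), 'ft_torque': array([ 0.05306736, -0.04280085,  0.01515912]), 'grasp_force': 0.0, 'opening': 86.93010241257063}
```

View pics/top0.png

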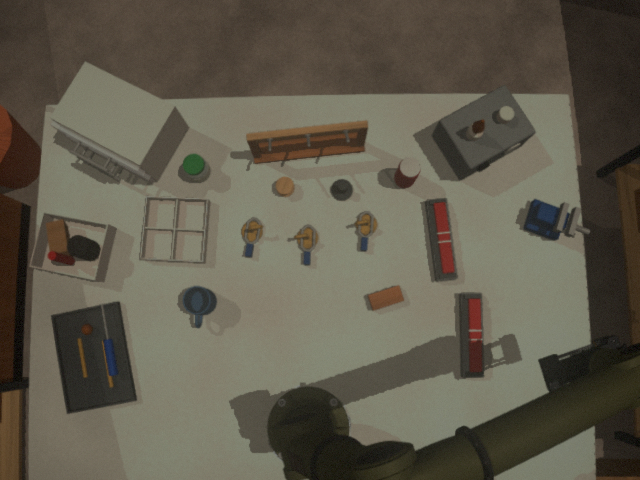

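View pics/scene0.png

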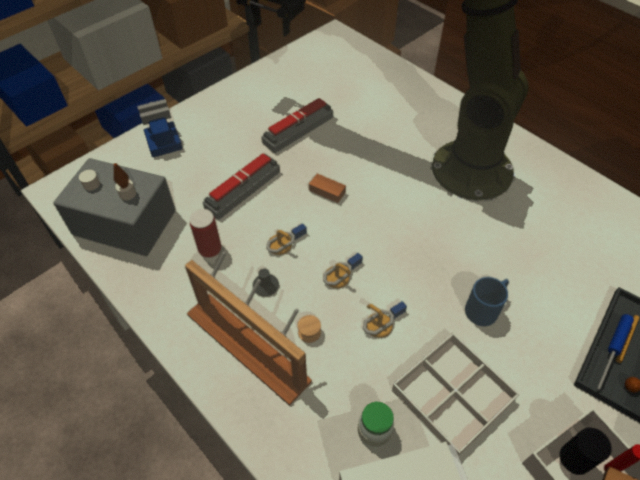

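Two red bars appear in the top view: A at (440,240) and B at (470,335). A is farther from the base (about (308,420)), so I choose A. Hooks with links are at (251,231), (305,240) and (365,226), all three with blue blocks. The rack is at (307,140) and the tray at (175,230).

```bash
cat >> h.py <<'E'
def hsvmask(rgb,lo,hi):
    h=cv2.cvtColor(rgb,cv2.COLOR_RGB2HSV); return cv2.inRange(h,lo,hi)>0
def rect(p):
    (c,s,a)=cv2.minAreaRect(p[:,:2].astype(np.float32)); 
    if s[0]<s[1]: s=s[::-1]; a+=90
    return np.round(c,1),np.round(s,1),round((a+90)%180-90,1)
def items(n,rgb,P):
    # (blue blocks, brass) in world
    g=(P[...,0]>330)&(P[...,0]<800)&(P[...,1]>-330)&(P[...,1]<330)
    out={}
    for k,lo,hi in(('blue',(100,110,40),(125,255,255)),('brass',(10,90,60),(28,255,255)),('red',(0,150,60),(6,255,255)),):
        m=(hsvmask(rgb,lo,hi)&g).astype(np.uint8)
        if k=='red': m|=(hsvmask(rgb,(174,150,60),(180,255,255))&g).astype(np.uint8)
        N,L,st,ce=cv2.connectedComponentsWithStats(m)
        for i in range(1,N):
            if st[i,4]<15: continue
            p=P[L==i]; out.setdefault(k,[]).append((p,ce[i]))
            print(n,k,st[i,4],ce[i].round(0),'mean',p.mean(0).round(1),'zq',np.percentile(p[:,2],[5,50,95]).round(0),*rect(p))
    return out
E
python3 - <<'E'
from h import *
ims=[]
for n,(u0,u1,v0,v1) in(('top',(230,390,205,270)),('scene',(260,420,218,343))):
    z=np.load(n+'0.npz'); rgb,P=z['rgb'],z['P']
    items(n,rgb,P)
    ims.append(cv2.resize(rgb[v0:v1,u0:u1],None,fx=5 if n=='top' else 4,fy=5 if n=='top' else 4,interpolation=3))
save('crop_hooks',ims[0]); 
t=np.load('top0.npz'); a=cv2.resize(t['rgb'][190:390,410:500],None,fx=3,fy=3); 
b=cv2.resize(ims[1],(530,414)); c=np.zeros((600,800,3),np.uint8); c[:600,:270]=a[:600]; c[:414,270:]=b; save('crop_bar',c)
P=t['P']
for u,v in((440,222),(447,240),(453,270),(145,200),(207,202),(205,262),(140,260),(285,186)): print(u,v,P[v,u].round(1))
# rack bar top
g=(P[...,0]>650)&(abs(P[...,1])<260)
m=g&(P[...,2]>155)&(P[...,2]<175); N,L,st,ce=cv2.connectedComponentsWithStats(m.astype(np.uint8))
for i in range(1,N):
    if st[i,4]>100: print('rack?',st[i],ce[i],P[L==i].mean(0),rect(P[L==i]))
m=(P[...,2]>25)&(P[...,2]<45)&(P[...,1]>150)&(P[...,1]<480)
N,L,st,ce=cv2.connectedComponentsWithStats(m.astype(np.uint8))
for i in range(1,N):
    if st[i,4]>100: print('tray?',st[i],ce[i],rect(P[L==i]))
E
```

```text
top brass 2775 [305. 142.] mean [773.9  -4.2  74.3] zq [  4.  15. 168.] [762.5 -13.3] [319.8  74.7] -89.9
top brass 285 [285. 186.] mean [661.3  55.1  29.6] zq [ 1. 33. 39.] [662.7  54.9] [49.2 48.1] 47.7
top brass 203 [364. 224.] mean [ 551.8 -165.3   22.9] zq [ 3. 11. 64.] [ 555.6 -166.2] [55.2 44.7] -27.0
top brass 41 [374. 225.] mean [ 551.3 -194.4    9.5] zq [ 4.  9. 18.] [ 552.2 -194.6] [36.9 10. ] -3.3
top brass 209 [253. 231.] mean [538.3 143.   21.6] zq [ 2. 10. 64.] [537.5 144.7] [53.8 45.4] -32.7
top brass 35 [243. 230.] mean [543.6 173.5   7.7] zq [ 1.  8. 14.] [543.3 174.5] [35.7 10.4] -13.1
top brass 227 [305. 238.] mean [516.4  -1.1  19.7] zq [ 2.  9. 63.] [518.7   4.4] [57.  46.4] -5.9
top brass 21 [316. 238.] mean [516.  -31.    9.1] zq [ 3.  8. 16.] [518.4 -30.8] [27.   5.6] -1.6
top brass 470 [386. 296.] mean [ 351.  -220.6   26.3] zq [14. 28. 33.] [ 348.9 -220.4] [93.4 45.5] -73.2
scene blue 31 [299. 229.] mean [ 501.7 -160.1   25.9] zq [22. 26. 29.] [ 501.7 -160.1] [29.3 10.3] -7.8
scene blue 22 [355. 259.] mean [464.3  -0.8  25.7] zq [23. 26. 28.] [464.9  -1.2] 
[... 1061 characters left out ...]
203. 229.] mean [ 701.9 -261.2  108. ] zq [103. 108. 113.] [ 702.5 -262.7] [47.7 17. ] -32.2
440 222 [ 548.7 -370.7   53.3]
447 240 [ 498.2 -387.    56. ]
453 270 [ 416.8 -400.9   50.2]
145 200 [637.1 462.5  -1. ]
207 202 [619.6 273.   33.5]
205 262 [453.8 281.4   6.2]
140 260 [462.8 471.5  -2.5]
285 186 [660.7  53.7  35.6]
rack? [ 246  121  122   24 1044] [305.23371648 130.6743295 ] [776.14581256  -8.14272076 164.27489121] (array([768.9, -12.7]), array([319.3,  43. ]), -84.3)
tray? [147 122  40  62 172] [168.12790698 153.25581395] (array([766.2, 388.4]), array([200.9,  19.3]), -32.2)
tray? [140 196  69  67 548] [172.77372263 227.35766423] (array([546.4, 366.5]), array([183.3, 182.4]), -3.8)
```

View pics/crop_hooks.png

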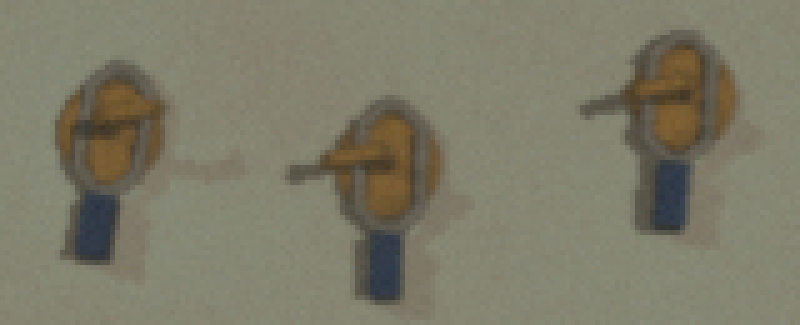

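View pics/crop_bar.png

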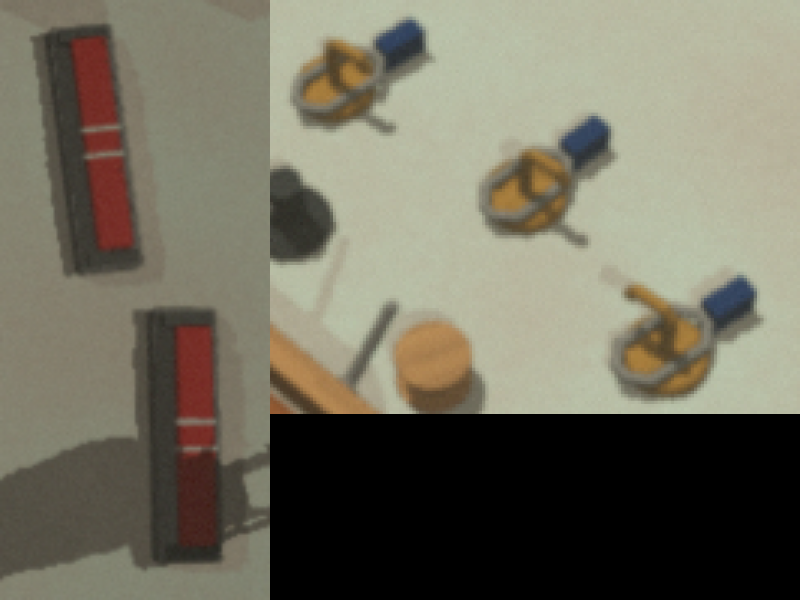

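Picture check: the farther bar, A, spans roughly (433..455, 200..280) in the top view. Its middle, between the white stripes, is at about (445,237). All three heads point roughly to ±y and the blocks point to -x. The grey sticks beside the hooks are shadows.

```bash
cat >> h.py <<'E'
def both():
    r=[]
    for n in('top','scene'):
        rgb,d,c=grab(n); r.append((n,rgb,cloud(d,c),d))
    return r
def hooks(r,near):
    "near: list of rough foot xy"
    for x0 in near:
        for n,rgb,P,d in r:
            near_=np.hypot(P[...,0]-x0[0],P[...,1]-x0[1])<60
            br=hsvmask(rgb,(9,70,30),(30,255,255))&near_
            f=P[br&(P[...,2]>5)&(P[...,2]<14)]; h=P[near_&(P[...,2]>54)&(P[...,2]<70)]
            bl=P[hsvmask(rgb,(98,90,20),(128,255,255))&(np.hypot(P[...,0]-x0[0],P[...,1]-x0[1])<100)&(P[...,2]>21)&(P[...,2]<31)]
            c,R=cv2.minEnclosingCircle(f[:,:2].astype(np.float32)) if len(f)>9 else ((0,0),0)
            print(n,'foot',np.round(c,1),round(R,1),len(f))
            if len(h)>5: print('   head',len(h),h.mean(0).round(1),*rect(h))
            if len(bl)>5: print('   block',len(bl),bl.mean(0).round(1),*rect(bl))
E
python3 - <<'E'
from h import *
r=[(n,)+tuple(np.load(n+'0.npz')[k] for k in('rgb','P','d')) for n in('top','scene')]
hooks(r,[(545,150),(518,0),(556,-172)])
for n,rgb,P,d in r:
    g=(P[...,0]>330)&(P[...,0]<650)&(P[...,1]>-480)&(P[...,1]<-330)
    m=(hsvmask(rgb,(0,100,40),(9,255,255))|hsvmask(rgb,(172,100,40),(180,255,255)))&g
    p=P[m&(P[...,2]>50)]; print(n,'bar',p.mean(0).round(1),*rect(p))
    w=g&(P[...,2]>52)&~m; q=P[w]; print('stripes',len(q),q.mean(0).round(1),*rect(q))
    g=(P[...,0]>680)&(P[...,0]<820)&(abs(P[...,1])<190)
    q=P[g&(P[...,2]>161)&(P[...,2]<173)&(P[...,0]>748)]; print('rackbar',len(q),*rect(q), cv2.fitLine(q[:,:2].astype(np.float32),2,0,.01,.01).ravel())
    m=(g&(P[...,2]>176)&(P[...,2]<215)).astype(np.uint8); N,L,st,ce=cv2.connectedComponentsWithStats(m)
    for i in range(1,N):
        if st[i,4]>3: q=P[L==i]; print('peg',st[i,4],q.mean(0).round(1),q[q[:,0].argmin()].round(1))
    q=P[(P[...,2]>26)&(P[...,2]<45)&(abs(P[...,1]-370)<115)&(abs(P[...,0]-545)<115)]; print('tray',*rect(q))
E
```

```text
top foot [539.3 149.5] 29.3 139
   head 45 [541.  133.2  61.3] [541.6 133.1] [35.  10.7] -82.8
scene foot [544.1 152.8] 30.0 265
   head 82 [546.8 138.5  61.2] [545.7 137.6] [40.5 10.8] -82.7
   block 67 [489.  159.1  25.3] [489.  158.3] [31.6 14.3] -4.5
top foot [517.8  -7.5] 30.3 158
   head 44 [514.9  11.2  60.2] [515.4  11. ] [36.1  8.9] -81.9
scene foot [521.9  -0.6] 32.0 214
   head 70 [521.6  14.6  62. ] [521.3  13. ] [39.2 10.1] -85.5
   block 59 [464.9  -1.6  25.4] [464.3  -1.3] [30.6 14. ] -3.9
top foot [ 554.  -173.1] 29.3 149
   head 47 [ 550.5 -156.4   60.9] [ 551.8 -157.6] [37.4 10.6] -76.9
scene foot [ 559.9 -169.9] 31.0 189
   head 61 [ 556.6 -151.9   61.3] [ 556.3 -152.7] [40.4 10.4] -78.8
   block 50 [ 502.8 -160.3   25.7] [ 502.7 -160.3] [31.2 17.3] -8.3
top bar [ 497.3 -381.7   56.9] [ 460.6 -392. ] [290.9  70. ] 16.9
stripes 58 [ 504.2 -382.7   57.5] [ 459.1 -391.7] [252.5  45.3] 11.4
rackbar 831 [771.3 -11.8] [318.1  36.8] -84.6 [ 9.2566893e-02 -9.9570644e-01  7.7709576e+02 -1.0103231e+01]
peg 26 [ 747.7 -116.6  188. ] [ 734.3 -117.3  198.4]
peg 24 [734.6 -16.7 191. ] [722.6 -18.3 199. ]
peg 25 [725.2  82.9 190.3] [713.8  80.6 199.7]
tray [546.4 366.5] [183.3 182.4] -3.8
scene bar [ 503.6 -377.9   58.1] [ 462.2 -391. ] [297.4  71.3] 17.3
stripes 82 [ 505.3 -384.    57.1] [ 465.3 -390.7] [293.5  76.3] 17.5
rackbar 1621 [773.6 -11.7] [319.7  38.5] -84.4 [ 9.9101998e-02 -9.9507725e-01  7.8042523e+02 -5.3786093e-01]
peg 68 [ 750.6 -112.5  189.7] [ 736.4 -113.2  197.9]
peg 73 [741.9 -13.2 188.5] [727.4 -12.9 197.7]
peg 76 [731.3  86.2 189.8] [717.   83.6 199.1]
tray [548.5 367.3] [183.9 181. ] -3.5
```

Request:
arm_command --increments '[{"hand": 1, "slide": [0.92, 0.675, -0.2], "turn": [0, 0, 0]}, {"hand": 1, "slide": [0.92, 0.675, -0.2], "turn": [0, 0, 0]}, {"hand": 1, "slide": [0.92, 0.675, -0.2], "turn": [0, 0, 0]}, {"hand": 1, "slide": [0.92, 0.675, -0.2], "turn": [0, 0, 0]}]'

```text
time: 0.43
tool_pos: [291.7, -539.3, 208.1]
tcp_rot: [-3.138, -0.004, 0.281]
wrist_force: [1.3, 1.0, -0.6]
opening: 68.1
grasp_force: 0.0
```

Request:
arm_command --increments '[{"hand": 1, "slide": [0.92, 0.675, -0.2], "turn": [0, 0, 0]}, {"hand": 1, "slide": [0.92, 0.675, -0.2], "turn": [0, 0, 0]}, {"hand": 1, "slide": [0.92, 0.675, -0.2], "turn": [0, 0, 0]}, {"hand": 1, "slide": [0.92, 0.675, -0.2], "turn": [0, 0, 0]}]'

```text
time: 0.77
tool_pos: [401.4, -457.6, 184.2]
tcp_rot: [-3.138, -0.003, 0.281]
wrist_force: [0.9, 0.7, -0.5]
opening: 41.8
grasp_force: 0.0
```

Request:
arm_command --increments '[{"hand": 1, "slide": [0.92, 0.675, -0.2], "turn": [0, 0, 0]}, {"hand": 1, "slide": [0.92, 0.675, -0.2], "turn": [0, 0, 0]}, {"hand": 1, "slide": [0.92, 0.675, -0.2], "turn": [0, 0, 0]}, {"hand": 1, "slide": [0.92, 0.675, -0.2], "turn": [0, 0, 0]}, {"hand": 1, "slide": [0.92, 0.675, -0.2], "turn": [0, 0, 0]}, {"hand": 1, "slide": [0.92, 0.675, -0.2], "turn": [0, 0, 0]}, {"hand": 1, "slide": [0.92, 0.675, -0.2], "turn": [0, 0, 0]}]'

```text
time: 1.35
tool_pos: [504.3, -384.7, 161.4]
tcp_rot: [3.141, 0.002, 0.27]
wrist_force: [-0.3, -0.3, -0.9]
opening: 1.4
grasp_force: 0.0
```

```bash
python3 - <<'E'
from h import *
s=sensors.state(); print(s['tool_pos'],s['tcp_rot'],s['opening'],s['time'])
r=both(); ims=[]
for n,rgb,P,d in r:
    save(n+'1',rgb); np.savez(n+'1',rgb=rgb,P=P,d=d)
    g=(P[...,0]>395)&(P[...,0]<650)&(P[...,1]>-430)&(P[...,1]<-340)
    z=np.load(n+'0.npz'); P0,rgb0=z['P'],z['rgb']
    g=(P0[...,0]>380)&(P0[...,0]<650)&(P0[...,1]>-430)&(P0[...,1]<-340)
    m=(hsvmask(rgb0,(0,100,40),(9,255,255))|hsvmask(rgb0,(172,100,40),(180,255,255)))&g
    N,L,st,ce=cv2.connectedComponentsWithStats(m.astype(np.uint8))
    for i in range(1,N):
        if st[i,4]>20: q=P0[L==i]; q=q[abs(q[:,2]-57)<6]; print(n,'red',st[i],ce[i],q.mean(0).round(1),*rect(q))
    # finger tip points
    q=P[(abs(P[...,0]-505)<60)&(abs(P[...,1]+383)<60)&(P[...,2]>140)&(P[...,2]<200)]
    for a in range(145,200,10):
        t=q[abs(q[:,2]-a)<5]; print(n,a,len(t),t.mean(0).round(1) if len(t) else '', *(rect(t) if len(t)>4 else ()))
a=r[0][1][150:310,380:540]; b=r[1][1][80:240,170:330]
save('c1',np.hstack([cv2.resize(a,(400,400)),cv2.resize(b,(400,400))]))
E
```

```text
[ 504.31781503 -384.67586221  161.3773711 ] [3.14112290e+00 1.53283510e-03 2.70125484e-01] 1.417483059824271 1.35
top red [433 202  16  31 376] [440.7393617  216.66755319] [ 562.6 -373.1   56.8] [ 563.4 -373.4] [83.5 34.9] 4.2
top red [437 233  14   8  88] [443.40909091 236.69318182] [ 507.  -377.5   57.1] [ 507.3 -378.9] [33.8 19.5] -84.8
top red [438 242  17  32 395] [446.16962025 257.34177215] [ 451.3 -382.2   56.6] [ 451.1 -382.7] [85.  33.9] 3.9
top 145 0 
top 155 0 
top 165 0 
top 175 0 
top 185 0 
top 195 0 
scene red [235 154  36  28 384] [253.203125   166.58333333] [ 466.  -377.5   57.9] [ 466.4 -378.9] [105.1  38. ] 4.3
scene red [209 176  32  25 360] [224.86388889 187.99722222] [ 566.  -368.8   57.9] [ 564.8 -370.5] [86.8 34.9] 4.9
scene 145 0 
scene 155 36 [ 510.7 -380.8  155.5] [ 510.5 -379.8] [28.3 15.9] -31.9
scene 165 30 [ 510.8 -380.1  165.7] [ 510.8 -379.6] [28.7 14.7] -35.6
scene 175 37 [ 511.1 -380.7  174.8] [ 512.6 -380.4] [29.8 17.8] -42.1
scene 185 31 [ 512.7 -379.3  185. ] [ 514.4 -380. ] [29.3 16.1] -43.5
scene 195 10 [ 513.2 -373.6  194.1] [ 516.1 -378.9] [24.7  6.1] -59.9
```

View pics/c1.png

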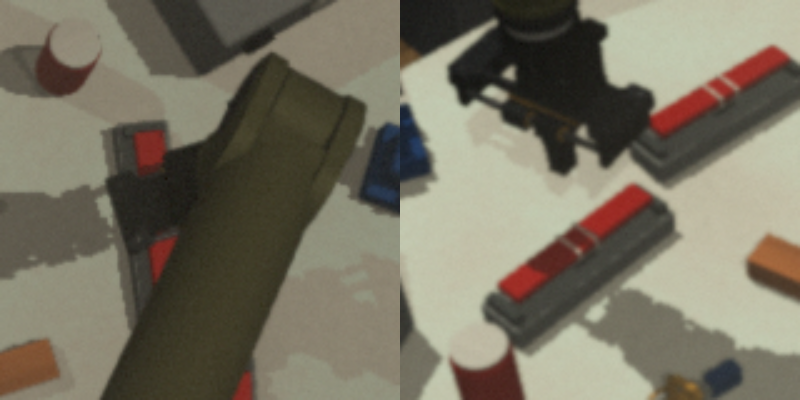

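In the scene half, the closed fingers are at crop (565,165), above bar A. The stripes are near (580,240), so I need a small shift of about +5,+9 mm before pressing.

Request:
arm_command --increments '[{"hand": 1, "slide": [0.046, 0.075, -0.3], "turn": [0, 0, 0]}, {"hand": 1, "slide": [0.046, 0.075, -0.6], "turn": [0, 0, 0]}, {"hand": 1, "slide": [0.046, 0.075, -0.7], "turn": [0, 0, 0]}, {"hand": 1, "slide": [0.046, 0.075, -0.72], "turn": [0, 0, 0]}, {"hand": 1, "slide": [0.046, 0.075, -0.74], "turn": [0, 0, 0]}, {"hand": 1, "slide": [0.046, 0.075, -0.76], "turn": [0, 0, 0]}, {"hand": 1, "slide": [0.046, 0.075, -0.78], "turn": [0, 0, 0]}, {"hand": 1, "slide": [0.046, 0.075, -0.8], "turn": [0, 0, 0]}, {"hand": 1, "slide": [0.046, 0.075, -0.82], "turn": [0, 0, 0]}, {"hand": 1, "slide": [0.046, 0.075, -0.84], "turn": [0, 0, 0]}]'

```text
time: 2.28
tool_pos: [512.3, -375.6, 63.1]
tcp_rot: [3.138, -0.002, 0.271]
wrist_force: [-1.4, 0.7, 5.3]
opening: 0.4
grasp_force: 2.7
```

Request:
arm_command --increments '[{"hand": 1, "slide": [0, 0, -0.01], "turn": [0, 0, 0]}, {"hand": 1, "slide": [0, 0, -0.02], "turn": [0, 0, 0]}, {"hand": 1, "slide": [0, 0, -0.02], "turn": [0, 0, 0]}]'

```text
time: 2.53
tool_pos: [512.3, -375.6, 60.0]
tcp_rot: [3.138, -0.002, 0.271]
wrist_force: [0.5, -1.6, 5.6]
opening: 0.3
grasp_force: 2.4
```

Request:
arm_command --increments '[{"hand": 1, "slide": [0, 0, -0.01], "turn": [0, 0, 0]}, {"hand": 1, "slide": [0, 0, -0.015], "turn": [0, 0, 0]}, {"hand": 1, "slide": [0, 0, -0.015], "turn": [0, 0, 0]}]'

```text
time: 2.78
tool_pos: [512.3, -375.6, 59.3]
tcp_rot: [3.138, -0.002, 0.271]
wrist_force: [-0.9, 0.6, 11.0]
opening: 0.2
grasp_force: 5.5
```

Request:
arm_command --increments '[{"hand": 1, "slide": [0, 0, -0.01], "turn": [0, 0, 0]}, {"hand": 1, "slide": [0, 0, -0.015], "turn": [0, 0, 0]}, {"hand": 1, "slide": [0, 0, -0.015], "turn": [0, 0, 0]}]'

```text
time: 3.03
tool_pos: [512.5, -375.7, 59.2]
tcp_rot: [3.137, -0.002, 0.271]
wrist_force: [-4.4, 1.6, 18.7]
opening: 0.7
grasp_force: 9.5
```

Request:
arm_command --increments '[{"hand": 1, "slide": [0, 0, 0.3], "turn": [0, 0, 0]}, {"hand": 1, "slide": [0, 0, 0.7], "turn": [0, 0, 0]}, {"hand": 1, "slide": [0, 0, 0.9], "turn": [0, 0, 0]}, {"hand": 1, "slide": [0, 0, 0.9], "turn": [0, 0, 0]}]'

```text
time: 3.37
tool_pos: [514.9, -375.9, 170.7]
tcp_rot: [3.132, -0.008, 0.272]
wrist_force: [1.4, -1.3, -0.2]
opening: 0.4
grasp_force: 0.0
```

```bash
python3 - <<'E'
from h import *
rgb,d,c=grab('scene'); P=cloud(d,c)
g=(P[...,0]>380)&(P[...,0]<650)&(P[...,1]>-430)&(P[...,1]<-340)
m=(hsvmask(rgb,(0,100,40),(9,255,255))|hsvmask(rgb,(172,100,40),(180,255,255)))&g
q=P[m]; A=np.c_[q[:,0]-510,q[:,1]+375,np.ones(len(q))]
q=q[abs(q[:,2]-47)<9];A=np.c_[q[:,0]-510,q[:,1]+375,np.ones(len(q))]
print(len(q),np.linalg.lstsq(A,q[:,2],rcond=None)[0],sensors.state()['tool_pos'])
hooks([('scene',rgb,P,d)],[(545,150),(518,0),(556,-172)])
E
```

```text
739 [ 5.94223707e-03 -3.50225170e-02  4.70260774e+01] [ 513.51344479 -375.06849818  167.24347495]
scene foot [541.2 152.4] 32.6 268
   head 83 [546.9 138.8  61.2] [545.8 138.4] [39.2 10.6] -84.0
   block 70 [489.4 159.4  25.8] [488.9 160.3] [31.7 14.1] -7.6
scene foot [5.2e+02 4.0e-01] 33.3 226
   head 69 [521.7  13.4  61.7] [520.   13.5] [39.9 12.4] -77.7
   block 63 [465.1  -1.   25.3] [465.5  -0.6] [30.9 14.7] -0.1
scene foot [ 556.4 -167. ] 31.7 186
   head 64 [ 556.6 -151.8   61.2] [ 556.7 -153.2] [40.6 11.5] -76.5
```

Request:
arm_command --increments '[{"hand": -0.15, "slide": [-0.04, 0.3, -0.1], "turn": [0, 0, -0.03]}, {"hand": -0.15, "slide": [-0.06, 0.6, -0.2], "turn": [0, 0, -0.07]}, {"hand": -0.15, "slide": [-0.06, 0.9, -0.2], "turn": [0, 0, -0.106]}, {"hand": -0.15, "slide": [-0.06, 0.9, -0.2], "turn": [0, 0, -0.106]}]'

```text
time: 3.75
tool_pos: [503.6, -256.1, 136.3]
tcp_rot: [-3.135, 0.005, -0.056]
wrist_force: [0.6, 1.2, 0.6]
opening: 19.2
grasp_force: 0.0
```

Request:
arm_command --increments '[{"hand": -0.15, "slide": [-0.03, 0.3, -0.1], "turn": [0, 0, 0]}, {"hand": -0.15, "slide": [-0.03, 0.6, -0.2], "turn": [0, 0, 0]}, {"hand": -0.15, "slide": [-0.03, 0.87, -0.3], "turn": [0, 0, 0]}, {"hand": -0.15, "slide": [-0.03, 0.87, -0.3], "turn": [0, 0, 0]}, {"hand": -0.15, "slide": [-0.03, 0.87, -0.3], "turn": [0, 0, 0]}, {"hand": -0.15, "slide": [-0.03, 0.87, -0.3], "turn": [0, 0, 0]}]'

```text
time: 4.25
tool_pos: [499.9, -162.2, 102.1]
tcp_rot: [3.141, 0.001, -0.061]
wrist_force: [0.0, -0.3, 0.3]
opening: 48.5
grasp_force: 0.0
```

```bash
python3 - <<'E'
from h import *
s=sensors.state(); print(s['tool_pos'],s['tcp_rot'],s['opening'])
r=both()
a=r[0][1][185:285,320:420]; b=r[1][1][170:290,230:350]
save('c2',np.hstack([cv2.resize(a,(400,400),interpolation=3),cv2.resize(b,(400,400),interpolation=3)]))
hooks(r,[(556,-172)])
P=r[1][2]; tp=s['tool_pos']
q=P[(abs(P[...,0]-tp[0])<30)&(abs(P[...,1]-tp[1])<60)&(P[...,2]>tp[2]-16)&(P[...,2]<tp[2]+20)]
for sgn in(1,-1):
    t=q[(q[:,1]-tp[1])*sgn>0]
    if len(t)>4: print('finger',len(t),t.mean(0).round(1),t.min(0).round(1),t.max(0).round(1))
E
```

```text
[ 499.9373767  -162.20249789  102.12555495] [ 3.14139936e+00  1.26997939e-03 -6.06540754e-02] 48.54013073285742
top foot [0 0] 0 0
scene foot [ 555.8 -167.4] 33.1 200
   head 63 [ 556.7 -151.6   61.5] [ 556.3 -153.1] [39. 11.] -80.3
finger 35 [ 513.  -131.9  105.5] [ 507.2 -139.8   91.9] [ 517.2 -127.2  121.4]
finger 51 [ 507.  -190.1  106.4] [ 492.2 -197.8   88.9] [ 514.3 -184.4  120.6]
```

View pics/c2.png

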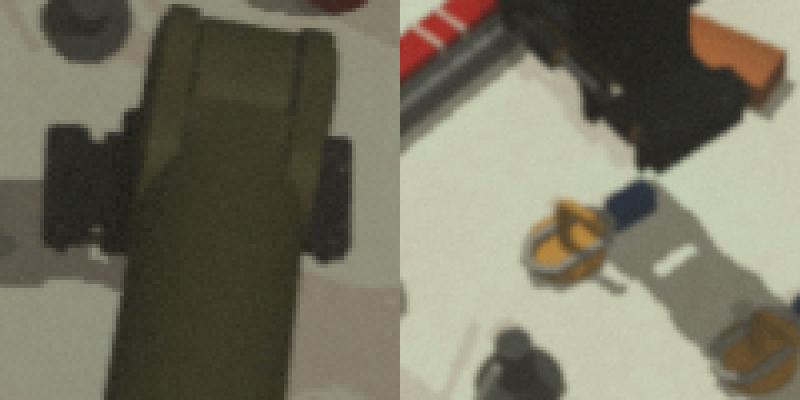

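The scene half shows the gripper straddling above link R's block at crop (632,203). The eye lies round the stem at (568,245), with the head pointing +y. The fingers line up with the block to within about 2 mm.

Request:
arm_command --increments '[{"hand": -0.15, "slide": [0, 0.015, -0.3], "turn": [0, 0, 0]}, {"hand": -0.15, "slide": [0, 0.015, -0.5], "turn": [0, 0, 0]}, {"hand": -0.15, "slide": [0, 0.015, -0.65], "turn": [0, 0, 0]}, {"hand": -0.15, "slide": [0, 0.015, -0.72], "turn": [0, 0, 0]}, {"hand": -0.15, "slide": [0, 0.015, -0.72], "turn": [0, 0, 0]}, {"hand": 1, "slide": [0, 0.015, -0.72], "turn": [0, 0, 0]}, {"hand": 1, "slide": [0, 0.015, -0.72], "turn": [0, 0, 0]}, {"hand": 1, "slide": [0, 0.015, -0.72], "turn": [0, 0, 0]}, {"hand": 1, "slide": [0, 0.015, -0.72], "turn": [0, 0, 0]}, {"hand": 1, "slide": [0, 0.015, -0.72], "turn": [0, 0, 0]}]'

```text
time: 5.18
tool_pos: [501.0, -160.2, 17.3]
tcp_rot: [3.141, -0.001, -0.061]
wrist_force: [-0.9, -0.5, 0.4]
opening: 24.6
grasp_force: 0.0
```

Request:
arm_command --increments '[{"hand": 1, "slide": [0, 0, 0], "turn": [0, 0, 0]}, {"hand": 1, "slide": [0, 0, 0], "turn": [0, 0, 0]}, {"hand": 1, "slide": [0, 0, 0.05], "turn": [0, 0, 0]}, {"hand": 1, "slide": [0, 0, 0.1], "turn": [0, 0, 0]}, {"hand": 1, "slide": [0, 0, 0.1], "turn": [0, 0, 0]}]'

```text
time: 5.6
tool_pos: [501.2, -160.0, 29.6]
tcp_rot: [3.141, -0.002, -0.061]
wrist_force: [0.7, 0.3, -1.4]
opening: 18.1
grasp_force: 29.4
```

```bash
python3 - <<'E'
from h import *
s=sensors.state(); print(s['tool_pos'],s['tcp_rot'],s['opening'],s['grasp_force'])
rgb,d,c=grab('scene');P=cloud(d,c)
hooks([('scene',rgb,P,d)],[(556,-172)])
q=P[(abs(P[...,0]-555)<50)&(abs(P[...,1]+170)<45)]
b=rgb[200:270,250:330]; save('c3',cv2.resize(b,(640,560),interpolation=3))
E
```

```text
[ 501.2009205  -160.00697116   29.61438462] [ 3.14114915e+00 -1.73584259e-03 -6.10791108e-02] 18.136983316683867 29.36366468667984
scene foot [ 560.4 -167.1] 29.1 178
   head 65 [ 555.9 -151.9   61.1] [ 542.9 -144.5] [64.  28.5] -33.2
```

View pics/c3.png

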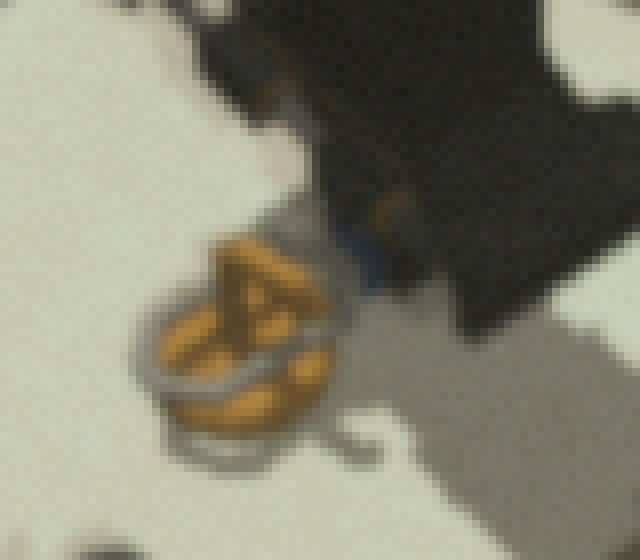

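```bash
cat >> h.py <<'E'
import json
def orbit(S,y0,y1,s0,s1,cmd,step=6.5,first=3,L=56):
    "tcp=S-(L+s)*u(yaw); prints rows; first rows: settle translation"
    n=int(np.ceil(abs(y1-y0)/step)); rows=[]; ts=[0]*first+list(np.arange(1,n+1)/n)+[1]
    base=np.array(cmd,float); by=y0; calls=[];cur=[]
    for t in ts:
        a=np.radians(y0+t*(y1-y0)); p=np.array(S)-(L+s0+t*(s1-s0))*np.array([np.cos(a),np.sin(a)])
        yw=y0+t*(y1-y0)
        cur.append({"hand":1,"slide":[round((p[0]-base[0])/120,3),round((p[1]-base[1])/120,3),0],"turn":[0,0,round((yw-by)/180,3)]})
        if len(cur)==10 : calls.append(cur);cur=[];base=np.array(p);by=yw
    calls.append(cur)
    for c in calls: print(json.dumps(c))
    print('end',p,yw)
E
python3 - <<'E'
from h import *
orbit((556.5,-168),-3.5,-78,0,16,(500.4-.8,-159.96))
E
```

```text
[{"hand": 1, "slide": [0.008, -0.039, 0], "turn": [0, 0, 0.0]}, {"hand": 1, "slide": [0.008, -0.039, 0], "turn": [0, 0, 0.0]}, {"hand": 1, "slide": [0.008, -0.039, 0], "turn": [0, 0, 0.0]}, {"hand": 1, "slide": [0.003, 0.014, 0], "turn": [0, 0, -0.034]}, {"hand": 1, "slide": [0.004, 0.067, 0], "turn": [0, 0, -0.069]}, {"hand": 1, "slide": [0.011, 0.121, 0], "turn": [0, 0, -0.103]}, {"hand": 1, "slide": [0.024, 0.176, 0], "turn": [0, 0, -0.138]}, {"hand": 1, "slide": [0.044, 0.229, 0], "turn": [0, 0, -0.172]}, {"hand": 1, "slide": [0.07, 0.281, 0], "turn": [0, 0, -0.207]}, {"hand": 1, "slide": [0.103, 0.331, 0], "turn": [0, 0, -0.241]}]
[{"hand": 1, "slide": [0.039, 0.047, 0], "turn": [0, 0, -0.034]}, {"hand": 1, "slide": [0.083, 0.09, 0], "turn": [0, 0, -0.069]}, {"hand": 1, "slide": [0.133, 0.128, 0], "turn": [0, 0, -0.103]}, {"hand": 1, "slide": [0.188, 0.161, 0], "turn": [0, 0, -0.138]}, {"hand": 1, "slide": [0.247, 0.189, 0], "turn": [0, 0, -0.172]}, {"hand": 1, "slide": [0.247, 0.189, 0], "turn": [0, 0, -0.172]}]
end [541.53035826 -97.57337275] -78.0
```

Request:
arm_command --increments '[{"hand": 1, "slide": [-0.005, -0.039, 0], "turn": [0, 0, 0.0]}, {"hand": 1, "slide": [-0.005, -0.039, 0], "turn": [0, 0, 0.0]}, {"hand": 1, "slide": [-0.005, -0.039, 0], "turn": [0, 0, 0.0]}, {"hand": 1, "slide": [-0.01, 0.014, 0], "turn": [0, 0, -0.034]}, {"hand": 1, "slide": [-0.009, 0.067, 0], "turn": [0, 0, -0.069]}, {"hand": 1, "slide": [-0.002, 0.121, 0], "turn": [0, 0, -0.103]}, {"hand": 1, "slide": [0.011, 0.176, 0], "turn": [0, 0, -0.138]}, {"hand": 1, "slide": [0.031, 0.229, 0], "turn": [0, 0, -0.172]}, {"hand": 1, "slide": [0.057, 0.281, 0], "turn": [0, 0, -0.207]}, {"hand": 1, "slide": [0.09, 0.331, 0], "turn": [0, 0, -0.241]}]'

```text
time: 6.48
tool_pos: [510.9, -119.8, 28.1]
tcp_rot: [3.141, 0.001, -0.824]
wrist_force: [-0.9, -0.1, -1.6]
opening: 17.9
grasp_force: 29.4
```

Request:
arm_command --increments '[{"hand": 1, "slide": [0.039, 0.047, 0], "turn": [0, 0, -0.034]}, {"hand": 1, "slide": [0.083, 0.09, 0], "turn": [0, 0, -0.069]}, {"hand": 1, "slide": [0.133, 0.128, 0], "turn": [0, 0, -0.103]}, {"hand": 1, "slide": [0.188, 0.161, 0], "turn": [0, 0, -0.138]}, {"hand": 1, "slide": [0.247, 0.189, 0], "turn": [0, 0, -0.172]}, {"hand": 1, "slide": [0.247, 0.189, 0], "turn": [0, 0, -0.172]}, {"hand": 1, "slide": [0.247, 0.189, 0], "turn": [0, 0, -0.172]}]'

```text
time: 7.07
tool_pos: [540.7, -97.5, 28.0]
tcp_rot: [3.141, -0.0, -1.361]
wrist_force: [0.6, 0.3, -1.8]
opening: 18.0
grasp_force: 29.4
```

```bash
python3 - <<'E'
from h import *
s=sensors.state(); print(s['tool_pos'],s['tcp_rot'],s['opening'],s['wrist_force'],s['ft_torque'])
rgb,d,c=grab('scene');P=cloud(d,c)
hooks([('scene',rgb,P,d)],[(556,-172)])
b=rgb[200:270,250:330]; save('c4',cv2.resize(b,(480,420),interpolation=3))
E
```

```text
[540.69508301 -97.511713    27.95842091] [ 3.14082820e+00 -1.15340463e-05 -1.36133331e+00] 17.95653730099743 [ 0.63476458  0.28801719 -1.7515202 ] [ 0.13991232  0.03415662 -0.01309311]
scene foot [ 564.1 -190.3] 11.7 11
   head 18 [ 560.4 -165.7   60.4] [ 559.7 -165.2] [14.1  8.9] -85.4
```

View pics/c4.png

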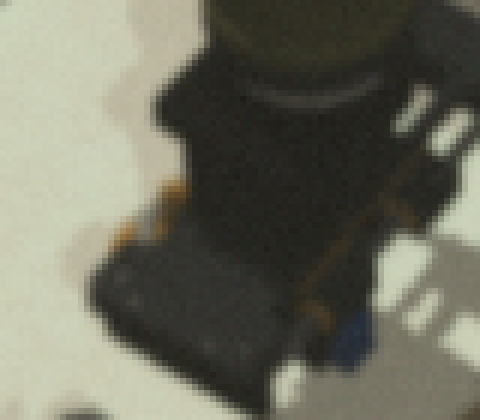

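The gripper hides the hook at crop (150,225), so I'll lift in stages and watch the force.

Request:
arm_command --increments '[{"hand": 1, "slide": [0, 0, 0.05], "turn": [0, 0, 0]}, {"hand": 1, "slide": [0, 0, 0.1], "turn": [0, 0, 0]}, {"hand": 1, "slide": [0, 0, 0.15], "turn": [0, 0, 0]}, {"hand": 1, "slide": [0, 0, 0.2], "turn": [0, 0, 0]}]'

```text
time: 7.45
tool_pos: [540.8, -98.0, 53.2]
tcp_rot: [-3.141, 0.001, -1.359]
wrist_force: [0.2, 0.9, -1.1]
opening: 17.8
grasp_force: 29.4
```

Request:
arm_command --increments '[{"hand": 1, "slide": [0, 0, 0.05], "turn": [0, 0, 0]}, {"hand": 1, "slide": [0, 0, 0.1], "turn": [0, 0, 0]}, {"hand": 1, "slide": [0, 0, 0.15], "turn": [0, 0, 0]}, {"hand": 1, "slide": [0, 0, 0.2], "turn": [0, 0, 0]}]'

```text
time: 7.78
tool_pos: [540.8, -97.9, 77.1]
tcp_rot: [-3.141, 0.0, -1.359]
wrist_force: [-0.0, 0.6, -0.7]
opening: 17.7
grasp_force: 29.4
```

Request:
arm_command --increments '[{"hand": 1, "slide": [0, 0, 0.25], "turn": [0, 0, 0]}, {"hand": 1, "slide": [0, 0, 0.55], "turn": [0, 0, 0.035]}, {"hand": 1, "slide": [0, 0, 0.85], "turn": [0, 0, 0.074]}, {"hand": 1, "slide": [0, 0, 1], "turn": [0, 0, 0.112]}, {"hand": 1, "slide": [0, 0, 1], "turn": [0, 0, 0.15]}, {"hand": 1, "slide": [0, 0, 1], "turn": [0, 0, 0.188]}, {"hand": 1, "slide": [0, 0, 1], "turn": [0, 0, 0.226]}, {"hand": 1, "slide": [0, 0, 1], "turn": [0, 0, 0.264]}, {"hand": 1, "slide": [0, 0, 1], "turn": [0, 0, 0.302]}, {"hand": 1, "slide": [0, 0, 1], "turn": [0, 0, 0.34]}]'

```text
time: 8.62
tool_pos: [540.7, -97.6, 196.7]
tcp_rot: [3.142, 0.0, -0.285]
wrist_force: [0.6, 0.8, -1.2]
opening: 17.7
grasp_force: 29.5
```

Request:
arm_command --increments '[{"hand": 1, "slide": [0, 0, 0.12], "turn": [0, 0, 0.038]}, {"hand": 1, "slide": [0, -0.1, 0.24], "turn": [0, 0, 0.076]}, {"hand": 1, "slide": [0.1, -0.214, 0.24], "turn": [0, 0, 0.114]}, {"hand": 1, "slide": [0.3, -0.214, 0.24], "turn": [0, 0, 0.124]}, {"hand": 1, "slide": [0.5, -0.214, 0.24], "turn": [0, 0, 0.124]}, {"hand": 1, "slide": [0.75, -0.214, 0.24], "turn": [0, 0, 0.124]}, {"hand": 1, "slide": [0.926, -0.214, 0.24], "turn": [0, 0, 0.124]}, {"hand": 1, "slide": [0.926, -0.214, 0.24], "turn": [0, 0, 0.124]}, {"hand": 1, "slide": [0.926, -0.214, 0.24], "turn": [0, 0, 0.124]}, {"hand": 1, "slide": [0.926, -0.214, 0.24], "turn": [0, 0, 0.124]}]'

```text
time: 9.45
tool_pos: [651.1, -123.6, 225.0]
tcp_rot: [3.141, 0.001, 0.099]
wrist_force: [0.2, 0.6, -1.0]
opening: 17.9
grasp_force: 29.5
```

```bash
python3 - <<'E'
from h import *
s=sensors.state(); print(s['tool_pos'],s['tcp_rot'],s['opening'],s['wrist_force'])
r=both(); tp=s['tool_pos']
for n,rgb,P,d in r:
    q=P[(abs(P[...,0]-tp[0]-56)<48)&(abs(P[...,1]-tp[1])<35)&(P[...,2]>tp[2]-14)&(P[...,2]<tp[2]+10)&(P[...,0]>tp[0]+20)]
    print(n,len(q)); 
    if len(q)>5: print(q.mean(0).round(1),*rect(q),q.min(0).round(1),q.max(0).round(1))
a=r[0][1][85:205,260:420]; b=r[1][1][200:320,170:330]
save('c5',np.vstack([cv2.resize(a,(400,300),interpolation=3),cv2.resize(b,(400,300),interpolation=3)]))
hooks(r,[(545,150),(518,0),(556,-172)])
E
```

```text
[ 651.12172652 -123.63062189  225.00577566] [3.14124343e+00 1.48178339e-03 9.85791856e-02] 17.894789626862416 [ 0.18067751  0.64601684 -0.96366499]
top 0
scene 322
[ 709.  -117.4  224.7] [ 708.7 -117.9] [75.5 43.9] 2.1 [ 671.2 -140.7  218.4] [746.3 -95.4 229.1]
top foot [539.4 149.6] 29.5 134
   head 50 [541.2 132.7  61.3] [541.8 133.1] [36.  10.5] -82.5
scene foot [543.4 153.1] 29.6 265
   head 77 [546.9 138.5  61.8] [545.2 137.1] [39.4 11.7] -83.1
top foot [524.4   5.6] 26.7 31
   head 39 [515.1  12.4  60.9] [515.1  13.2] [30.8  9.5] -80.4
scene foot [520.1  -1. ] 33.6 214
   head 72 [521.7  13.9  61.4] [521.1  12. ] [40.3 10.3] -79.9
   block 58 [466.   -1.2  25.6] [465.   -1.2] [30.7 12.6] -4.1
top foot [ 553.9 -172. ] 29.9 197
   head 33 [ 551.1 -159.7   61.3] [ 552.1 -160. ] [25.2  9.9] -81.2
scene foot [ 560. -169.] 31.4 296
   head 62 [ 556.7 -151.2   61.5] [ 556.2 -153.3] [38.1 10.5] -79.8
```

View pics/c5.png

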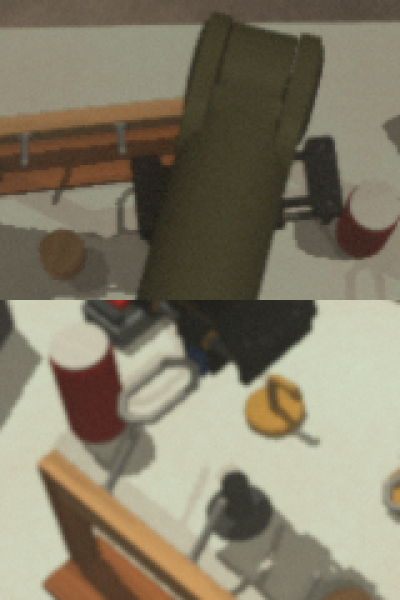

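The top half is mostly hidden by the arm. In the lower half, hook R stands free at crop (275,405). The held eye is at (160,385), just short of peg 0, whose tip is near (135,440).

Request:
arm_command --increments '[{"hand": 1, "slide": [0.03, 0.02, -0.06], "turn": [0, 0, 0]}, {"hand": 1, "slide": [0.03, 0.02, -0.125], "turn": [0, 0, 0]}, {"hand": 1, "slide": [0.06, 0.025, -0.16], "turn": [0, 0, 0]}, {"hand": 1, "slide": [0.1, 0.03, -0.21], "turn": [0, 0, 0]}, {"hand": 1, "slide": [0.14, 0.035, -0.26], "turn": [0, 0, 0]}, {"hand": 1, "slide": [0.18, 0.04, -0.31], "turn": [0, 0, 0]}, {"hand": 1, "slide": [0.22, 0.04, -0.36], "turn": [0, 0, 0]}, {"hand": 1, "slide": [0.23, 0.04, -0.367], "turn": [0, 0, 0]}, {"hand": 1, "slide": [0.23, 0.04, -0.367], "turn": [0, 0, 0]}]'

```text
time: 10.3
tool_pos: [679.8, -118.3, 180.2]
tcp_rot: [3.141, 0.001, 0.099]
wrist_force: [-0.7, -0.4, -1.1]
opening: 17.9
grasp_force: 29.5
```

```bash
python3 - <<'E'
from h import *
s=sensors.state(); print(s['tool_pos'],s['wrist_force'])
rgb,d,c=grab('scene')
b=rgb[220:320,190:270]; save('c6',cv2.resize(b,(400,500),interpolation=3))
E
```

```text
[ 679.79996558 -118.27550926  180.24160512] [-0.72353092 -0.40738843 -1.12920071]
```

View pics/c6.png

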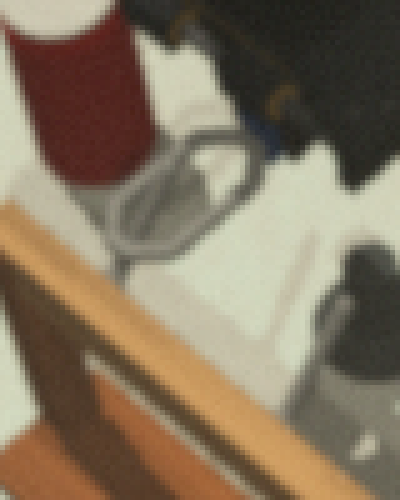

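The peg enters below the eye's rear end at about (120,260) and shows through the eye up to (180,150), so it is threaded. I'll release.

Request:
arm_command --increments '[{"hand": -0.15, "slide": [0, 0, 0], "turn": [0, 0, 0]}, {"hand": -0.15, "slide": [0, 0, 0], "turn": [0, 0, 0]}, {"hand": -0.15, "slide": [0, 0, 0], "turn": [0, 0, 0]}, {"hand": -0.15, "slide": [0, 0, 0], "turn": [0, 0, 0]}, {"hand": -0.15, "slide": [-0.05, 0, 0.1], "turn": [0, 0, 0]}, {"hand": -0.15, "slide": [-0.15, 0, 0.3], "turn": [0, 0, 0]}, {"hand": -0.15, "slide": [-0.4, 0, 0.3], "turn": [0, 0, 0]}, {"hand": -0.15, "slide": [-0.7, 0, 0.3], "turn": [0, 0, 0]}, {"hand": -0.15, "slide": [-1, 0, 0.3], "turn": [0, 0, 0]}, {"hand": -0.15, "slide": [-1, 0, 0.3], "turn": [0, 0, 0]}]'

```text
time: 11.18
tool_pos: [552.1, -119.7, 217.0]
tcp_rot: [-3.138, 0.005, 0.096]
wrist_force: [-0.9, -0.3, -0.4]
opening: 49.6
grasp_force: 0.0
```

```bash
python3 - <<'E'
from h import *
s=sensors.state(); print(s['tool_pos'],s['wrist_force'])
r=both()
a=r[0][1][85:255,220:420]; b=r[1][1][200:350,170:410]
save('c7',np.hstack([cv2.resize(a,(320,272),interpolation=3),cv2.resize(b,(435,272),interpolation=3)]))
hooks(r,[(545,150),(518,0),(556,-172)])
E
```

```text
[ 552.07722937 -119.74635275  217.01293023] [-0.91491002 -0.27170239 -0.43014135]
top foot [539.2 149.9] 29.6 148
   head 48 [541.3 133.2  60.3] [541.5 134.5] [38.7 10.6] -83.1
scene foot [544.  153.3] 29.5 268
   head 85 [547.  138.3  61. ] [546.7 137.6] [38.5 11. ] -83.2
top foot [518.   -6.7] 29.8 148
   head 43 [515.5   9.   61.7] [515.3   8.9] [38.3  8.6] -80.4
   block 35 [460.6  -3.2  25.4] [460.3  -2.6] [30.7 11.1] -1.1
scene foot [ 5.204e+02 -5.000e-01] 33.2 221
   head 69 [521.5  13.2  61.6] [521.7  12.8] [41.3 12.2] -79.0
   block 61 [465.3  -1.   25.8] [465.5  -1.1] [31.3 15.3] -7.3
top foot [ 547.9 -193.3] 17.3 25
scene foot [ 559.4 -168.8] 30.1 291
   head 61 [ 556.3 -151.2   61.2] [ 555.3 -152. ] [38.3 11.8] -86.0
```

View pics/c7.png

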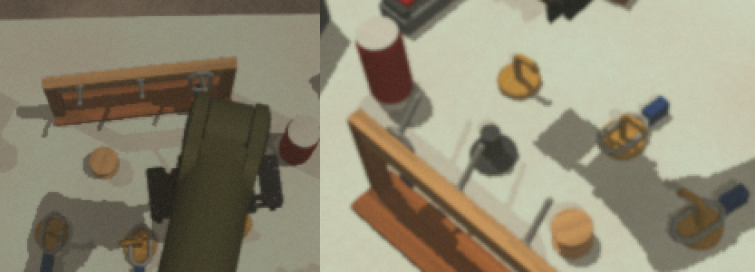

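The link hangs on peg 0: top half at (203,80), scene half at (400,145). Next is the middle link.

```bash
python3 - <<'E'
from h import *
orbit((520.8,-2.8),-3,-80.2,2.3,16,(559.56-97.06,-118.44+116.94))
E
```

```text
[{"hand": 1, "slide": [0.001, 0.015, 0], "turn": [0, 0, 0.0]}, {"hand": 1, "slide": [0.001, 0.015, 0], "turn": [0, 0, 0.0]}, {"hand": 1, "slide": [0.001, 0.015, 0], "turn": [0, 0, 0.0]}, {"hand": 1, "slide": [-0.003, 0.07, 0], "turn": [0, 0, -0.036]}, {"hand": 1, "slide": [0.0, 0.127, 0], "turn": [0, 0, -0.071]}, {"hand": 1, "slide": [0.01, 0.184, 0], "turn": [0, 0, -0.107]}, {"hand": 1, "slide": [0.026, 0.241, 0], "turn": [0, 0, -0.143]}, {"hand": 1, "slide": [0.05, 0.296, 0], "turn": [0, 0, -0.179]}, {"hand": 1, "slide": [0.08, 0.35, 0], "turn": [0, 0, -0.214]}, {"hand": 1, "slide": [0.116, 0.4, 0], "turn": [0, 0, -0.25]}]
[{"hand": 1, "slide": [0.043, 0.047, 0], "turn": [0, 0, -0.036]}, {"hand": 1, "slide": [0.091, 0.089, 0], "turn": [0, 0, -0.071]}, {"hand": 1, "slide": [0.146, 0.125, 0], "turn": [0, 0, -0.107]}, {"hand": 1, "slide": [0.204, 0.156, 0], "turn": [0, 0, -0.143]}, {"hand": 1, "slide": [0.267, 0.18, 0], "turn": [0, 0, -0.179]}, {"hand": 1, "slide": [0.267, 0.18, 0], "turn": [0, 0, -0.179]}]
end [508.54491606  68.14936869] -80.2
```

Request:
arm_command --increments '[{"hand": -0.15, "slide": [-0.2, 0.2, 0], "turn": [0, 0, -0.03]}, {"hand": -0.15, "slide": [-0.4, 0.4, -0.2], "turn": [0, 0, -0.048]}, {"hand": -0.15, "slide": [-0.6, 0.6, -0.4], "turn": [0, 0, -0.048]}, {"hand": -0.15, "slide": [-0.809, 0.8, -0.6], "turn": [0, 0, -0.048]}, {"hand": -0.15, "slide": [-0.809, 0.974, -0.8], "turn": [0, 0, -0.048]}, {"hand": -0.15, "slide": [-0.809, 0.974, -0.93], "turn": [0, 0, -0.048]}, {"hand": -0.15, "slide": [-0.809, 0.974, -0.93], "turn": [0, 0, -0.048]}, {"hand": -0.15, "slide": [-0.809, 0.974, -0.93], "turn": [0, 0, -0.048]}]'

```text
time: 11.95
tool_pos: [463.4, -1.7, 106.0]
tcp_rot: [3.141, -0.0, -0.052]
wrist_force: [0.5, -0.1, 0.2]
opening: 50.0
grasp_force: 0.0
```

```bash
python3 - <<'E'
from h import *
s=sensors.state(); print(s['tool_pos'],s['tcp_rot'],s['opening'])
r=both()[1:]
hooks(r,[(545,150),(518,0),(556,-172)])
E
```

```text
[463.4250579   -1.71779185 106.00277009] [ 3.14069785e+00 -1.07719452e-04 -5.16273450e-02] 50.00006946092057
scene foot [544. 153.] 29.8 267
   head 82 [546.7 138.4  61. ] [546.5 137.1] [39.8 10.6] -76.3
scene foot [ 5.203e+02 -3.000e-01] 32.5 218
   head 72 [521.8  13.6  61.4] [520.2  13.3] [40.2 11.3] -80.3
scene foot [ 560.4 -169.6] 30.8 287
   head 61 [ 556.6 -151.1   61.5] [ 556.2 -152.2] [39.2 10.1] -76.8
```

Request:
arm_command --increments '[{"hand": -0.15, "slide": [0, 0, -0.3], "turn": [0, 0, 0]}, {"hand": -0.15, "slide": [0, 0, -0.55], "turn": [0, 0, 0]}, {"hand": -0.15, "slide": [0, 0, -0.69], "turn": [0, 0, 0]}, {"hand": -0.15, "slide": [0, 0, -0.743], "turn": [0, 0, 0]}, {"hand": -0.15, "slide": [0, 0, -0.743], "turn": [0, 0, 0]}, {"hand": 1, "slide": [0, 0, -0.743], "turn": [0, 0, 0]}, {"hand": 1, "slide": [0, 0, -0.743], "turn": [0, 0, 0]}, {"hand": 1, "slide": [0, 0, -0.743], "turn": [0, 0, 0]}, {"hand": 1, "slide": [0, 0, -0.743], "turn": [0, 0, 0]}, {"hand": 1, "slide": [0, 0, -0.743], "turn": [0, 0, 0]}]'

```text
time: 12.88
tool_pos: [463.2, -1.4, 17.2]
tcp_rot: [-3.141, -0.002, -0.052]
wrist_force: [-0.2, 0.7, -0.7]
opening: 24.9
grasp_force: 0.0
```

Request:
arm_command --increments '[{"hand": 1, "slide": [0, 0, 0], "turn": [0, 0, 0]}, {"hand": 1, "slide": [0, 0, 0], "turn": [0, 0, 0]}, {"hand": 1, "slide": [0, 0, 0.05], "turn": [0, 0, 0]}, {"hand": 1, "slide": [0, 0, 0.1], "turn": [0, 0, 0]}, {"hand": 1, "slide": [0, 0, 0.1], "turn": [0, 0, 0]}]'

```text
time: 13.3
tool_pos: [463.2, -1.5, 29.5]
tcp_rot: [-3.141, -0.002, -0.052]
wrist_force: [1.8, -0.1, -1.0]
opening: 17.7
grasp_force: 29.9
```

```bash
python3 - <<'E'
from h import *
s=sensors.state(); print(s['tool_pos'],s['wrist_force'],s['opening'])
r=both()[1:]
hooks(r,[(518,0)])
P=r[0][2]
m=(abs(P[...,0]-520)<60)&(abs(P[...,1])<40)&(P[...,2]>22)&(P[...,2]<35)&~hsvmask(r[0][1],(9,70,30),(30,255,255))
q=P[m&(P[...,0]>485)]; print(len(q),q.mean(0),*rect(q))
E
```

```text
[463.1848228   -1.48785432  29.4568004 ] [ 1.75504664 -0.10410634 -0.956494  ] 17.696297575378463
scene foot [ 5.261e+02 -2.000e-01] 27.7 228
   head 76 [516.3  11.5  61.7] [502.1  -2.3] [74.4 33.5] 41.3
158 [523.5041958   -5.99100963  28.84022871] [522.1  -5. ] [74.3 42.3] -3.6
```

Request:
arm_command --increments '[{"hand": 1, "slide": [0.001, 0.015, 0], "turn": [0, 0, 0]}, {"hand": 1, "slide": [0.001, 0.015, 0], "turn": [0, 0, 0]}, {"hand": 1, "slide": [0.001, 0.015, 0], "turn": [0, 0, 0]}, {"hand": 1, "slide": [-0.003, 0.07, 0], "turn": [0, 0, -0.036]}, {"hand": 1, "slide": [0.0, 0.127, 0], "turn": [0, 0, -0.071]}, {"hand": 1, "slide": [0.01, 0.184, 0], "turn": [0, 0, -0.107]}, {"hand": 1, "slide": [0.026, 0.241, 0], "turn": [0, 0, -0.143]}, {"hand": 1, "slide": [0.05, 0.296, 0], "turn": [0, 0, -0.179]}, {"hand": 1, "slide": [0.08, 0.35, 0], "turn": [0, 0, -0.214]}, {"hand": 1, "slide": [0.116, 0.4, 0], "turn": [0, 0, -0.25]}]'

```text
time: 14.23
tool_pos: [476.2, 46.9, 28.2]
tcp_rot: [3.141, 0.0, -0.842]
wrist_force: [-0.6, -0.3, -2.2]
opening: 17.6
grasp_force: 29.9
```

Request:
arm_command --increments '[{"hand": 1, "slide": [0.043, 0.047, 0], "turn": [0, 0, -0.036]}, {"hand": 1, "slide": [0.091, 0.089, 0], "turn": [0, 0, -0.071]}, {"hand": 1, "slide": [0.146, 0.125, 0], "turn": [0, 0, -0.107]}, {"hand": 1, "slide": [0.204, 0.156, 0], "turn": [0, 0, -0.143]}, {"hand": 1, "slide": [0.267, 0.18, 0], "turn": [0, 0, -0.179]}, {"hand": 1, "slide": [0.267, 0.18, 0], "turn": [0, 0, -0.179]}, {"hand": 1, "slide": [0.267, 0.18, 0], "turn": [0, 0, -0.179]}]'

```text
time: 14.82
tool_pos: [510.3, 67.8, 29.0]
tcp_rot: [-3.139, -0.011, -1.4]
wrist_force: [0.5, -0.5, -1.7]
opening: 18.4
grasp_force: 29.9
```

Request:
arm_command --increments '[{"hand": 1, "slide": [0, 0, 0.05], "turn": [0, 0, 0]}, {"hand": 1, "slide": [0, 0, 0.1], "turn": [0, 0, 0]}, {"hand": 1, "slide": [0, 0, 0.15], "turn": [0, 0, 0]}, {"hand": 1, "slide": [0, 0, 0.2], "turn": [0, 0, 0]}]'

```text
time: 15.15
tool_pos: [511.0, 66.6, 50.0]
tcp_rot: [3.14, 0.008, -1.396]
wrist_force: [0.2, -0.3, -0.9]
opening: 17.7
grasp_force: 29.9
```

Request:
arm_command --increments '[{"hand": 1, "slide": [0, 0, 0.05], "turn": [0, 0, 0]}, {"hand": 1, "slide": [0, 0, 0.1], "turn": [0, 0, 0]}, {"hand": 1, "slide": [0, 0, 0.15], "turn": [0, 0, 0]}, {"hand": 1, "slide": [0, 0, 0.2], "turn": [0, 0, 0]}]'

```text
time: 15.48
tool_pos: [518.1, 61.9, 67.1]
tcp_rot: [3.135, 0.014, -1.39]
wrist_force: [-1.8, 0.7, -3.1]
opening: 17.8
grasp_force: 29.9
```

```bash
python3 - <<'E'
from h import *
s=sensors.state(); print(s['tool_pos'],s['tcp_rot'],s['wrist_force'],s['opening'],s['q'].round(3),s['dq'].round(3),s['ft_torque'])
r=both()
hooks(r,[(545,150),(518,0),(556,-172)])
s=sensors.state(); print(s['tool_pos'],s['wrist_force'],s['q'].round(3))
b=r[1][1][215:315,300:420]; save('c8',cv2.resize(b,(600,500),interpolation=3))
E
```

```text
[518.0956821   61.9475793   67.10298791] [ 3.13453929  0.01418625 -1.39025665] [-1.82630073  0.66103811 -3.09451137] 17.75752926313 [-1.197  0.452  1.24   1.979 -0.504  1.075 -2.691] [ 0.044 -0.044  0.007 -0.097  0.073  0.124  0.   ] [ 0.13896451  0.24773094 -0.04300192]
top foot [0 0] 0 0
scene foot [543.5 152.4] 30.3 260
   head 80 [547.2 138.7  62. ] [546.9 137.8] [38.  10.5] -80.6
   block 53 [482.8 159.9  25.5] [482.4 160.8] [18.3 16.4] -13.9
top foot [518.   -6.8] 29.4 168
   head 165 [526.1  -3.4  63.1] [527.8  -3.6] [58.  42.3] -78.1
scene foot [0 0] 0 2
   head 63 [533.4 -21.1  65.6] [532.4 -21.4] [42.2 18.2] -2.5
top foot [ 554.2 -172.9] 30.0 208
   head 45 [ 550.3 -155.9   61.2] [ 551.1 -157.8] [37.  10.8] -81.8
scene foot [ 559.4 -169.4] 30.8 295
   head 59 [ 556.6 -152.5   61.4] [ 556.9 -154.4] [37.8 10.7] -77.5
[518.52716595  61.78884765  67.42892072] [-3.28628071 -0.8100887   1.39040975] [-1.198  0.453  1.241  1.978 -0.504  1.075 -2.691]
```

View pics/c8.png

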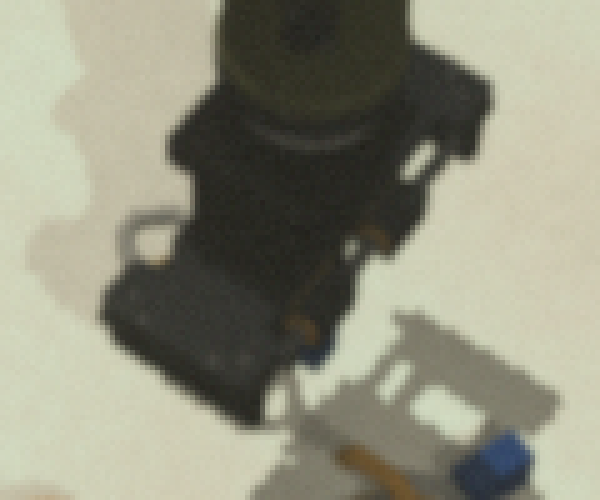

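This shows the held eye at crop (150,240), around the head of hook M. Joint 7 has hit its range because I picked the wrong grasp half-turn. I'll turn back a little and recentre the eye before lifting on.

Request:
arm_command --increments '[{"hand": 1, "slide": [-0.02, -0.01, -0.075], "turn": [0, 0, 0.023]}, {"hand": 1, "slide": [-0.062, -0.015, -0.075], "turn": [0, 0, 0.046]}, {"hand": 1, "slide": [-0.062, -0.015, -0.075], "turn": [0, 0, 0.046]}, {"hand": 1, "slide": [-0.062, -0.015, -0.075], "turn": [0, 0, 0.046]}]'

```text
time: 15.92
tool_pos: [510.4, 60.5, 57.4]
tcp_rot: [3.134, 0.013, -1.247]
wrist_force: [-1.7, -1.2, -1.7]
opening: 17.7
grasp_force: 29.9
```

```bash
python3 - <<'E'
from h import *
s=sensors.state(); print(s['tool_pos'],s['tcp_rot'],s['wrist_force'],s['q'].round(3))
E
```

```text
[510.36800741  60.53639747  57.38533486] [ 3.13449246  0.01292254 -1.24695735] [-1.70063374 -1.16679445 -1.65665751] [-1.185  0.428  1.207  2.003 -0.478  1.043 -2.568]
```

Request:
arm_command --increments '[{"hand": 1, "slide": [0, 0, 0], "turn": [0, 0, 0]}, {"hand": 1, "slide": [0, 0, 0], "turn": [0, 0, 0]}, {"hand": 1, "slide": [0, 0, 0], "turn": [0, 0, 0]}, {"hand": 1, "slide": [0, 0, 0], "turn": [0, 0, 0]}]'

```text
time: 16.25
tool_pos: [511.1, 60.5, 57.7]
tcp_rot: [3.135, 0.012, -1.245]
wrist_force: [-2.1, -0.1, -1.1]
opening: 18.0
grasp_force: 29.9
```

```bash
python3 - <<'E'
from h import *
s=sensors.state(); print(s['tool_pos'],s['tcp_rot'],s['wrist_force'],s['q'].round(3),s['dq'].round(3))
E
```

```text
[511.06041809  60.52990806  57.72424385] [ 3.13538308  0.01209491 -1.24544987] [-2.12256493 -0.12213176 -1.0561684 ] [-1.185  0.428  1.208  2.002 -0.478  1.043 -2.567] [ 0.    -0.001 -0.     0.001  0.001 -0.001  0.002]
```

Request:
arm_command --increments '[{"hand": 1, "slide": [-0.04, 0.025, 0], "turn": [0, 0, 0]}, {"hand": 1, "slide": [-0.083, 0.05, 0], "turn": [0, 0, 0]}, {"hand": 1, "slide": [-0.083, 0.05, 0], "turn": [0, 0, 0]}, {"hand": 1, "slide": [-0.083, 0.05, 0.05], "turn": [0, 0, 0]}, {"hand": 1, "slide": [-0.083, 0.05, 0.1], "turn": [0, 0, 0]}, {"hand": 1, "slide": [-0.083, 0.05, 0.1], "turn": [0, 0, 0]}]'

```text
time: 16.75
tool_pos: [502.4, 66.7, 71.3]
tcp_rot: [3.139, 0.013, -1.245]
wrist_force: [-0.2, 0.1, -1.3]
opening: 17.6
grasp_force: 29.9
```

```bash
python3 - <<'E'
from h import *
s=sensors.state(); print(s['tool_pos'],s['tcp_rot'],s['wrist_force'],s['q'].round(3),s['dq'].round(3))
E
```

```text
[502.36592709  66.71584589  71.31249326] [ 3.13857368  0.01266586 -1.24488056] [-0.16525502  0.05948503 -1.32494571] [-1.229  0.361  1.217  2.012 -0.406  1.044 -2.634] [ 0.008  0.017 -0.005  0.008 -0.03  -0.01   0.028]
```

Request:
arm_command --increments '[{"hand": 1, "slide": [0, 0, 0.06], "turn": [0, 0, 0.01]}, {"hand": 1, "slide": [0, 0, 0.12], "turn": [0, 0, 0.02]}, {"hand": 1, "slide": [0, 0, 0.2], "turn": [0, 0, 0.04]}, {"hand": 1, "slide": [0, 0, 0.3], "turn": [0, 0, 0.07]}, {"hand": 1, "slide": [0, 0, 0.5], "turn": [0, 0, 0.1]}, {"hand": 1, "slide": [0, 0, 0.7], "turn": [0, 0, 0.13]}, {"hand": 1, "slide": [0, 0, 0.95], "turn": [0, 0, 0.165]}, {"hand": 1, "slide": [0, 0, 1], "turn": [0, 0, 0.2]}, {"hand": 1, "slide": [0, 0, 1], "turn": [0, 0, 0.235]}, {"hand": 1, "slide": [0, 0, 1], "turn": [0, 0, 0.27]}]'

```text
time: 17.58
tool_pos: [501.8, 66.4, 191.3]
tcp_rot: [3.138, 0.011, -0.39]
wrist_force: [-0.1, 1.2, -2.0]
opening: 17.6
grasp_force: 29.9
```

Request:
arm_command --increments '[{"hand": 1, "slide": [0, 0, 0.1], "turn": [0, 0, 0.035]}, {"hand": 1, "slide": [0, 0, 0.2], "turn": [0, 0, 0.07]}, {"hand": 1, "slide": [0, 0, 0.3], "turn": [0, 0, 0.105]}, {"hand": 1, "slide": [0, 0, 0.3], "turn": [0, 0, 0.14]}, {"hand": 1, "slide": [0, 0, 0.3], "turn": [0, 0, 0.157]}, {"hand": 1, "slide": [0, 0, 0.3], "turn": [0, 0, 0.157]}, {"hand": 1, "slide": [0, 0, 0.3], "turn": [0, 0, 0.157]}]'

```text
time: 18.17
tool_pos: [501.0, 66.1, 226.0]
tcp_rot: [3.136, 0.012, 0.095]
wrist_force: [0.9, -0.4, -2.1]
opening: 18.0
grasp_force: 29.9
```

```bash
python3 - <<'E'
from h import *
s=sensors.state(); print(s['tool_pos'],s['tcp_rot'],s['wrist_force'],s['q'].round(3),s['dq'].round(3))
r=both()
hooks(r,[(545,150),(518,0),(556,-172)])
E
```

```text
[501.04723933  66.11007949 226.04542723] [3.13582218 0.01204716 0.09494408] [ 0.87900663 -0.41338374 -2.11451768] [-1.321e+00 -1.000e-03  1.152e+00  1.835e+00  6.000e-03  1.320e+00
 -1.647e+00] [ 0.001  0.008 -0.001  0.004 -0.004 -0.001 -0.007]
top foot [0 0] 0 0
scene foot [543.8 153.3] 29.2 266
   head 83 [547.1 138.3  61.4] [545.6 137.3] [39.6 11.8] -77.6
top foot [518.4  -6.7] 29.8 138
scene foot [524.6  -4.2] 31.3 338
   head 69 [522.2  15.   62. ] [522.   11.5] [39.8 10. ] -79.9
top foot [ 554.3 -172.8] 29.5 184
   head 45 [ 550.8 -157.    59.7] [ 551.3 -156.7] [37.8  9.8] -77.0
scene foot [ 561.6 -169. ] 31.1 293
   head 62 [ 556.8 -150.9   61.7] [ 556.2 -151.6] [36.3 11.4] -78.3
```

Request:
arm_command --increments '[{"hand": 1, "slide": [0.15, -0.2, 0], "turn": [0, 0, 0]}, {"hand": 1, "slide": [0.4, -0.4, 0], "turn": [0, 0, 0]}, {"hand": 1, "slide": [0.6, -0.6, 0], "turn": [0, 0, 0]}, {"hand": 1, "slide": [0.8, -0.733, 0], "turn": [0, 0, 0]}, {"hand": 1, "slide": [0.9, -0.733, 0], "turn": [0, 0, 0]}]'

```text
time: 18.68
tool_pos: [610.6, -27.1, 225.0]
tcp_rot: [3.13, 0.013, 0.089]
wrist_force: [-0.2, -0.8, -1.5]
opening: 17.9
grasp_force: 29.9
```

Request:
arm_command --increments '[{"hand": 1, "slide": [0.15, 0, 0], "turn": [0, 0, 0]}, {"hand": 1, "slide": [0.275, 0, 0], "turn": [0, 0, 0]}, {"hand": 1, "slide": [0.275, 0, 0], "turn": [0, 0, 0]}, {"hand": 1, "slide": [0.275, 0, 0], "turn": [0, 0, 0]}, {"hand": 1, "slide": [0.275, 0, 0], "turn": [0, 0, 0]}]'

```text
time: 19.1
tool_pos: [641.2, -21.7, 225.4]
tcp_rot: [3.135, 0.014, 0.096]
wrist_force: [-0.6, -0.7, -1.5]
opening: 17.3
grasp_force: 29.9
```

```bash
python3 - <<'E'
from h import *
s=sensors.state(); print(s['tool_pos'],s['tcp_rot'],s['opening'],s['wrist_force'],s['q'].round(2))
r=both(); tp=s['tool_pos']
for n,rgb,P,d in r[1:]:
    q=P[(abs(P[...,0]-tp[0]-56)<48)&(abs(P[...,1]-tp[1])<35)&(P[...,2]>tp[2]-14)&(P[...,2]<tp[2]+10)&(P[...,0]>tp[0]+20)]
    print(n,len(q),q.mean(0).round(1),*rect(q),q.min(0).round(1),q.max(0).round(1))
    g=(P[...,0]>680)&(P[...,0]<820)&(abs(P[...,1])<190)
    m=(g&(P[...,2]>176)&(P[...,2]<209)).astype(np.uint8); N,L,st,ce=cv2.connectedComponentsWithStats(m)
    for i in range(1,N):
        if st[i,4]>3: q=P[L==i]; print('peg',st[i,4],q.mean(0).round(1),q[q[:,0].argmin()].round(1))
E
```

```text
[641.21153072 -21.68532673 225.37415523] [3.13504769 0.01383867 0.09582303] 17.268966513971 [-0.56670996 -0.6604437  -1.46938149] [-0.79  0.49  1.07  1.5  -0.42  1.42 -1.17]
scene 349 [699.6 -14.9 225.9] [699.7 -15.9] [77.6 43.1] 3.8 [661.3 -38.  220. ] [738.7   6.8 234.2]
peg 66 [ 750.  -112.9  189.4] [ 735.4 -115.2  194.8]
peg 72 [741.7 -13.1 188.6] [728.2 -14.8 200. ]
peg 76 [731.2  85.9 188.9] [716.3  82.7 197.1]
```

Request:
arm_command --increments '[{"hand": 1, "slide": [0.03, 0.0, -0.06], "turn": [0, 0, 0]}, {"hand": 1, "slide": [0.03, 0.005, -0.125], "turn": [0, 0, 0]}, {"hand": 1, "slide": [0.06, 0.01, -0.16], "turn": [0, 0, 0]}, {"hand": 1, "slide": [0.1, 0.01, -0.21], "turn": [0, 0, 0]}, {"hand": 1, "slide": [0.14, 0.015, -0.26], "turn": [0, 0, 0]}, {"hand": 1, "slide": [0.18, 0.02, -0.31], "turn": [0, 0, 0]}, {"hand": 1, "slide": [0.22, 0.02, -0.36], "turn": [0, 0, 0]}, {"hand": 1, "slide": [0.23, 0.02, -0.367], "turn": [0, 0, 0]}, {"hand": 1, "slide": [0.23, 0.02, -0.367], "turn": [0, 0, 0]}]'

```text
time: 19.95
tool_pos: [669.6, -19.1, 180.8]
tcp_rot: [3.135, 0.014, 0.096]
wrist_force: [-0.9, -0.5, -1.7]
opening: 18.0
grasp_force: 29.9
```

Request:
arm_command --increments '[{"hand": -0.15, "slide": [0, 0, 0], "turn": [0, 0, 0]}, {"hand": -0.15, "slide": [0, 0, 0], "turn": [0, 0, 0]}, {"hand": -0.15, "slide": [0, 0, 0], "turn": [0, 0, 0]}, {"hand": -0.15, "slide": [0, 0, 0], "turn": [0, 0, 0]}, {"hand": -0.15, "slide": [-0.05, 0, 0.1], "turn": [0, 0, 0]}, {"hand": -0.15, "slide": [-0.15, 0, 0.3], "turn": [0, 0, 0]}, {"hand": -0.15, "slide": [-0.4, 0, 0.3], "turn": [0, 0, 0]}, {"hand": -0.15, "slide": [-0.7, 0, 0.3], "turn": [0, 0, 0]}, {"hand": -0.15, "slide": [-1, 0, 0.3], "turn": [0, 0, 0]}, {"hand": -0.15, "slide": [-1, 0, 0.3], "turn": [0, 0, 0]}]'

```text
time: 20.78
tool_pos: [542.5, -18.9, 217.1]
tcp_rot: [-3.137, 0.017, 0.096]
wrist_force: [0.2, -0.8, -0.5]
opening: 49.5
grasp_force: 0.0
```

```bash
cat >> h.py <<'E'
def hang(P):
    for k in range(3):
        o=np.array([777.5,-10.5]); a=np.radians(5.6); y=-100+100*k
        dx=P[...,0]-2-o[0]; dy=P[...,1]-o[1]
        rx=dx*np.cos(a)+dy*np.sin(a); ry=-dx*np.sin(a)+dy*np.cos(a)
        m=(rx>-75)&(rx<-13)&(abs(ry-y)<28)&(P[...,2]>20)&(P[...,2]<175); q=P[m]
        print('peg',k,'n below',len(q), 'side pts',((abs(ry-y)>9)&m).sum(), q[:,2].min().round(0) if len(q) else '')
E
python3 - <<'E'
from h import *
s=sensors.state(); print(s['tool_pos'],s['q'].round(2))
r=both(); hang(r[0][2]); hang(r[1][2])
hooks(r,[(545,150),(518,0),(556,-172)])
for n,rgb,P,d in r: save(n+'9',rgb)
E
```

```text
[542.53827632 -18.90924739 217.097183  ] [-1.05  0.21  1.18  1.76 -0.21  1.32 -1.3 ]
peg 0 n below 162 side pts 73 57.0
peg 1 n below 156 side pts 90 81.0
peg 2 n below 21 side pts 1 152.0
peg 0 n below 39 side pts 13 138.0
peg 1 n below 42 side pts 14 144.0
peg 2 n below 29 side pts 0 161.0
top foot [538.4 149.7] 29.2 154
   head 47 [541.3 133.9  60.7] [541.4 136. ] [36.7  9.8] -85.8
   block 42 [482.3 156.3  25.3] [483.1 156.3] [27.9 14.8] 1.0
scene foot [543.5 153.5] 29.1 261
   head 83 [547.1 138.9  61.5] [546.1 138.1] [39.8 11.5] -80.7
   block 76 [489.  159.5  25.6] [488.5 159.9] [33.3 16.5] -10.4
top foot [0 0] 0 1
scene foot [519.2  -5.2] 35.8 344
   head 72 [522.1  14.6  61.4] [521.1  12.9] [40.  11.3] -78.8
top foot [ 553.7 -172. ] 29.9 212
   head 46 [ 550.7 -157.    60.6] [ 551.3 -156.5] [38.6 10.6] -80.9
scene foot [ 560.  -169.1] 29.9 296
   head 58 [ 556.6 -152.5   61.7] [ 555.4 -153.5] [34.7 10.9] -80.2
```

Request:
arm_command --increments '[{"hand": -0.15, "slide": [-0.1, 0.2, 0], "turn": [0, 0, -0.03]}, {"hand": -0.15, "slide": [-0.2, 0.4, -0.1], "turn": [0, 0, -0.06]}, {"hand": -0.15, "slide": [-0.3, 0.6, -0.2], "turn": [0, 0, -0.075]}, {"hand": -0.15, "slide": [-0.3, 0.75, -0.4], "turn": [0, 0, -0.075]}]'

```text
time: 21.22
tool_pos: [515.0, 73.6, 171.9]
tcp_rot: [3.14, 0.009, -0.14]
wrist_force: [1.0, 1.5, 0.1]
opening: 50.1
grasp_force: 0.0
```

Request:
arm_command --increments '[{"hand": -0.15, "slide": [-0.1, 0.2, -0.1], "turn": [0, 0, 0]}, {"hand": -0.15, "slide": [-0.2, 0.4, -0.3], "turn": [0, 0, 0]}, {"hand": -0.15, "slide": [-0.23, 0.6, -0.5], "turn": [0, 0, 0]}, {"hand": -0.15, "slide": [-0.23, 0.74, -0.53], "turn": [0, 0, 0]}, {"hand": -0.15, "slide": [-0.23, 0.74, -0.53], "turn": [0, 0, 0]}, {"hand": -0.15, "slide": [-0.23, 0.74, -0.53], "turn": [0, 0, 0]}, {"hand": -0.15, "slide": [-0.23, 0.74, -0.53], "turn": [0, 0, 0]}]'

```text
time: 21.8
tool_pos: [488.1, 158.4, 107.4]
tcp_rot: [3.135, 0.01, -0.141]
wrist_force: [0.2, -0.7, 0.3]
opening: 49.9
grasp_force: 0.0
```

```bash
python3 - <<'E'
from h import *
s=sensors.state(); print(s['tool_pos'],s['tcp_rot'],s['opening'],s['q'].round(2))
r=both()[1:]
hooks(r,[(545,150)])
P,rgb=r[0][2],r[0][1]
m=(abs(P[...,0]-543)<45)&(abs(P[...,1]-153)<40)&(P[...,2]>12)&(P[...,2]<24)&~hsvmask(rgb,(9,70,30),(30,255,255))
q=P[m]; print(len(q),q.mean(0),*rect(q))
E
```

```text
[488.07484795 158.41771588 107.44982906] [ 3.13467368  0.00960617 -0.14110795] 49.8668779426692 [-1.34  0.24  1.09  1.96 -0.24  1.09 -1.86]
scene foot [543.8 154. ] 30.3 265
   head 80 [546.7 139.   61.3] [545.2 138.5] [36.6 11.5] -81.3
237 [542.13744315 151.86024408  17.56921551] [539.8 150.6] [85.9 41.6] -11.3
```

Request:
arm_command --increments '[{"hand": -0.15, "slide": [-0.017, 0.01, -0.3], "turn": [0, 0, 0]}, {"hand": -0.15, "slide": [-0.017, 0.01, -0.55], "turn": [0, 0, 0]}, {"hand": -0.15, "slide": [-0.017, 0.01, -0.7], "turn": [0, 0, 0]}, {"hand": -0.15, "slide": [-0.017, 0.01, -0.755], "turn": [0, 0, 0]}, {"hand": -0.15, "slide": [-0.017, 0.01, -0.755], "turn": [0, 0, 0]}, {"hand": 1, "slide": [-0.017, 0.01, -0.755], "turn": [0, 0, 0]}, {"hand": 1, "slide": [-0.017, 0.01, -0.755], "turn": [0, 0, 0]}, {"hand": 1, "slide": [-0.017, 0.01, -0.755], "turn": [0, 0, 0]}, {"hand": 1, "slide": [-0.017, 0.01, -0.755], "turn": [0, 0, 0]}, {"hand": 1, "slide": [-0.017, 0.01, -0.755], "turn": [0, 0, 0]}]'

```text
time: 22.73
tool_pos: [484.4, 161.4, 16.2]
tcp_rot: [3.137, 0.012, -0.139]
wrist_force: [0.2, 0.8, 0.1]
opening: 24.2
grasp_force: 0.0
```

Request:
arm_command --increments '[{"hand": 1, "slide": [0, 0, 0], "turn": [0, 0, 0]}, {"hand": 1, "slide": [0, 0, 0], "turn": [0, 0, 0]}, {"hand": 1, "slide": [0, 0, 0.05], "turn": [0, 0, 0]}, {"hand": 1, "slide": [0, 0, 0.1], "turn": [0, 0, 0]}, {"hand": 1, "slide": [0, 0, 0.1], "turn": [0, 0, 0]}]'

```text
time: 23.15
tool_pos: [484.6, 161.3, 28.5]
tcp_rot: [3.137, 0.011, -0.139]
wrist_force: [0.3, 0.3, -1.6]
opening: 17.7
grasp_force: 29.5
```

```bash
python3 - <<'E'
from h import *
s=sensors.state(); print(s['tool_pos'],s['tcp_rot'],s['wrist_force'],s['opening'],s['grasp_force'])
r=both()[1:]
P,rgb=r[0][2],r[0][1]
m=(abs(P[...,0]-543)<50)&(abs(P[...,1]-153)<40)&(P[...,2]>23)&(P[...,2]<35)&~hsvmask(rgb,(9,70,30),(30,255,255))
q=P[m&(P[...,0]>508)]; print(len(q),q.mean(0),*rect(q))
t=s['tool_pos']; orbit((541.4,153.5),np.degrees(s['tcp_rot'][2]),98,0,16,t[:2])
E
```

```text
[484.6492749  161.26378535  28.52302971] [ 3.13650313  0.01111453 -0.13921488] [ 0.25117592  0.27046547 -1.64688257] 17.70879532029555 29.54541653394699
208 [546.13222865 153.71310665  29.08128534] [545.1 152.5] [77.2 40.6] -10.2
[{"hand": 1, "slide": [0.011, 0.0, 0], "turn": [0, 0, 0.0]}, {"hand": 1, "slide": [0.011, 0.0, 0], "turn": [0, 0, 0.0]}, {"hand": 1, "slide": [0.011, 0.0, 0], "turn": [0, 0, 0.0]}, {"hand": 1, "slide": [-0.001, -0.05, 0], "turn": [0, 0, 0.035]}, {"hand": 1, "slide": [-0.008, -0.102, 0], "turn": [0, 0, 0.069]}, {"hand": 1, "slide": [-0.009, -0.156, 0], "turn": [0, 0, 0.104]}, {"hand": 1, "slide": [-0.003, -0.21, 0], "turn": [0, 0, 0.139]}, {"hand": 1, "slide": [0.008, -0.264, 0], "turn": [0, 0, 0.173]}, {"hand": 1, "slide": [0.025, -0.317, 0], "turn": [0, 0, 0.208]}, {"hand": 1, "slide": [0.049, -0.369, 0], "turn": [0, 0, 0.242]}]
[{"hand": 1, "slide": [0.03, -0.049, 0], "turn": [0, 0, 0.035]}, {"hand": 1, "slide": [0.065, -0.096, 0], "turn": [0, 0, 0.069]}, {"hand": 1, "slide": [0.106, -0.139, 0], "turn": [0, 0, 0.104]}, {"hand": 1, "slide": [0.152, -0.178, 0], "turn": [0, 0, 0.139]}, {"hand": 1, "slide": [0.203, -0.211, 0], "turn": [0, 0, 0.173]}, {"hand": 1, "slide": [0.258, -0.24, 0], "turn": [0, 0, 0.208]}, {"hand": 1, "slide": [0.317, -0.262, 0], "turn": [0, 0, 0.242]}, {"hand": 1, "slide": [0.378, -0.278, 0], "turn": [0, 0, 0.277]}, {"hand": 1, "slide": [0.442, -0.288, 0], "turn": [0, 0, 0.312]}, {"hand": 1, "slide": [0.507, -0.29, 0], "turn": [0, 0, 0.346]}]
[{"hand": 1, "slide": [0.0, 0.0, 0], "turn": [0, 0, 0.0]}]
end [551.42046327  82.20069905] 98.0
```

Request:
arm_command --increments '[{"hand": 1, "slide": [0.0, 0.0, 0], "turn": [0, 0, 0]}, {"hand": 1, "slide": [-0.011, -0.05, 0], "turn": [0, 0, 0.035]}, {"hand": 1, "slide": [-0.018, -0.102, 0], "turn": [0, 0, 0.069]}, {"hand": 1, "slide": [-0.019, -0.156, 0], "turn": [0, 0, 0.104]}, {"hand": 1, "slide": [-0.013, -0.21, 0], "turn": [0, 0, 0.139]}, {"hand": 1, "slide": [-0.002, -0.264, 0], "turn": [0, 0, 0.173]}, {"hand": 1, "slide": [0.02, -0.32, 0], "turn": [0, 0, 0.208]}, {"hand": 1, "slide": [0.045, -0.375, 0], "turn": [0, 0, 0.242]}]'

```text
time: 23.92
tool_pos: [489.0, 115.6, 27.2]
tcp_rot: [3.136, 0.013, 0.627]
wrist_force: [0.1, 0.2, -1.5]
opening: 17.7
grasp_force: 29.5
```

Request:
arm_command --increments '[{"hand": 1, "slide": [0.03, -0.049, 0], "turn": [0, 0, 0.035]}, {"hand": 1, "slide": [0.065, -0.096, 0], "turn": [0, 0, 0.069]}, {"hand": 1, "slide": [0.106, -0.139, 0], "turn": [0, 0, 0.104]}, {"hand": 1, "slide": [0.152, -0.178, 0], "turn": [0, 0, 0.139]}, {"hand": 1, "slide": [0.203, -0.211, 0], "turn": [0, 0, 0.173]}, {"hand": 1, "slide": [0.258, -0.24, 0], "turn": [0, 0, 0.208]}, {"hand": 1, "slide": [0.317, -0.262, 0], "turn": [0, 0, 0.242]}, {"hand": 1, "slide": [0.378, -0.278, 0], "turn": [0, 0, 0.277]}, {"hand": 1, "slide": [0.442, -0.288, 0], "turn": [0, 0, 0.312]}, {"hand": 1, "slide": [0.507, -0.29, 0], "turn": [0, 0, 0.346]}]'

```text
time: 24.75
tool_pos: [550.2, 80.7, 27.0]
tcp_rot: [3.136, 0.013, 1.713]
wrist_force: [-0.5, -0.0, -1.8]
opening: 17.8
grasp_force: 29.5
```

Request:
arm_command --increments '[{"hand": 1, "slide": [0.0, 0.0, 0], "turn": [0, 0, 0]}, {"hand": 1, "slide": [0.0, 0.0, 0], "turn": [0, 0, 0]}]'

```text
time: 24.92
tool_pos: [550.0, 80.8, 27.1]
tcp_rot: [3.136, 0.013, 1.705]
wrist_force: [-0.4, 0.3, -1.1]
opening: 17.8
grasp_force: 29.5
```

```bash
python3 - <<'E'
from h import *
s=sensors.state(); print(s['tool_pos'],s['tcp_rot'],s['wrist_force'],s['opening'],s['q'].round(2))
r=both()
hooks(r,[(545,150)])
P,rgb=r[1][2],r[1][1]
m=(abs(P[...,0]-543)<40)&(abs(P[...,1]-153)<60)&(P[...,2]>23)&(P[...,2]<35)&~hsvmask(rgb,(9,70,30),(30,255,255))
q=P[m]; print(len(q),q.mean(0),*rect(q))
E
```

```text
[549.96780394  80.83115337  27.08475201] [3.13613912 0.01273746 1.70456241] [-0.43269307  0.25937895 -1.06064859] 17.79167357124332 [-0.75  0.36  0.64  1.92 -0.25  0.93  0.14]
top foot [0 0] 0 0
scene foot [543.5 152.7] 30.3 283
   head 81 [546.9 137.9  61.9] [545.3 123.5] [65.6 14.4] 85.7
178 [551.48585155 141.06047536  27.78250782] [550.7 136.3] [85.  41.1] -73.4
```

Request:
arm_command --increments '[{"hand": 1, "slide": [0, 0, 0.05], "turn": [0, 0, 0]}, {"hand": 1, "slide": [0, 0, 0.1], "turn": [0, 0, 0]}, {"hand": 1, "slide": [0, 0, 0.15], "turn": [0, 0, 0]}, {"hand": 1, "slide": [0, 0, 0.2], "turn": [0, 0, 0]}]'

```text
time: 25.35
tool_pos: [550.3, 81.4, 52.5]
tcp_rot: [3.135, 0.012, 1.708]
wrist_force: [-0.1, -0.3, -1.4]
opening: 17.7
grasp_force: 29.5
```

Request:
arm_command --increments '[{"hand": 1, "slide": [0, 0, 0.05], "turn": [0, 0, 0]}, {"hand": 1, "slide": [0, 0, 0.1], "turn": [0, 0, 0]}, {"hand": 1, "slide": [0, 0, 0.15], "turn": [0, 0, 0]}, {"hand": 1, "slide": [0, 0, 0.2], "turn": [0, 0, 0]}]'

```text
time: 25.68
tool_pos: [550.2, 81.2, 76.2]
tcp_rot: [3.135, 0.012, 1.708]
wrist_force: [0.5, 0.2, -1.9]
opening: 18.0
grasp_force: 29.5
```

Request:
arm_command --increments '[{"hand": 1, "slide": [0, 0, 0.25], "turn": [0, 0, 0]}, {"hand": 1, "slide": [0, 0, 0.55], "turn": [0, 0, -0.035]}, {"hand": 1, "slide": [0, 0, 0.85], "turn": [0, 0, -0.074]}, {"hand": 1, "slide": [0, 0, 1], "turn": [0, 0, -0.112]}, {"hand": 1, "slide": [0, 0, 1], "turn": [0, 0, -0.15]}, {"hand": 1, "slide": [0, 0, 1], "turn": [0, 0, -0.188]}, {"hand": 1, "slide": [0, 0, 1], "turn": [0, 0, -0.226]}, {"hand": 1, "slide": [0, 0, 1], "turn": [0, 0, -0.264]}, {"hand": 1, "slide": [0, 0, 1], "turn": [0, 0, -0.302]}, {"hand": 1, "slide": [0, 0, 1], "turn": [0, 0, -0.34]}]'

```text
time: 26.52
tool_pos: [550.0, 81.1, 195.8]
tcp_rot: [3.136, 0.012, 0.634]
wrist_force: [0.2, -1.1, -1.5]
opening: 17.8
grasp_force: 29.5
```

Request:
arm_command --increments '[{"hand": 1, "slide": [0, 0, 0.12], "turn": [0, 0, -0.038]}, {"hand": 1, "slide": [0, 0, 0.25], "turn": [0, 0, -0.076]}, {"hand": 1, "slide": [0.1, -0.02, 0.25], "turn": [0, 0, -0.114]}, {"hand": 1, "slide": [0.2, -0.035, 0.25], "turn": [0, 0, -0.152]}, {"hand": 1, "slide": [0.4, -0.035, 0.25], "turn": [0, 0, -0.172]}, {"hand": 1, "slide": [0.55, -0.035, 0.25], "turn": [0, 0, -0.172]}, {"hand": 1, "slide": [0.664, -0.035, 0.25], "turn": [0, 0, -0.172]}, {"hand": 1, "slide": [0.664, -0.035, 0.25], "turn": [0, 0, -0.172]}, {"hand": 1, "slide": [0.664, -0.035, 0.25], "turn": [0, 0, -0.172]}, {"hand": 1, "slide": [0.664, -0.035, 0.25], "turn": [0, 0, -0.172]}]'

```text
time: 27.35
tool_pos: [629.1, 76.8, 225.4]
tcp_rot: [3.136, 0.014, 0.099]
wrist_force: [-0.3, 0.8, -0.8]
opening: 17.6
grasp_force: 29.5
```

```bash
python3 - <<'E'
from h import *
s=sensors.state(); print(s['tool_pos'],s['tcp_rot'],s['opening'],s['wrist_force'],s['q'].round(2))
r=both(); tp=s['tool_pos']
for n,rgb,P,d in r[1:]:
    q=P[(abs(P[...,0]-tp[0]-56)<52)&(abs(P[...,1]-tp[1])<35)&(P[...,2]>tp[2]-14)&(P[...,2]<tp[2]+10)&(P[...,0]>tp[0]+20)]
    print(n,len(q),q.mean(0).round(1),*rect(q),q.min(0).round(1),q.max(0).round(1))
    g=(P[...,0]>680)&(P[...,0]<820)&(abs(P[...,1])<190)
    m=(g&(P[...,2]>176)&(P[...,2]<209)).astype(np.uint8); N,L,st,ce=cv2.connectedComponentsWithStats(m)
    for i in range(1,N):
        if st[i,4]>3: q=P[L==i]; print('peg',st[i,4],q.mean(0).round(1),q[q[:,0].argmin()].round(1))
hooks(r,[(545,150),(518,0),(556,-172)])
E
```

```text
[629.09763211  76.76204791 225.3996942 ] [3.13550334 0.01352167 0.09920809] 17.586483708460037 [-0.27671081  0.77395637 -0.75621961] [-0.83  0.39  0.87  1.52 -0.3   1.38 -1.41]
scene 408 [688.3  82.9 226.4] [689.5  81.9] [79.5 43.4] 4.5 [649.3  60.6 214.6] [728.9 105.1 235.1]
peg 70 [ 750.9 -112.7  188.7] [ 736.  -114.1  196.5]
peg 67 [740.8 -13.4 189.3] [726.7 -14.7 191.1]
peg 76 [731.9  86.  188.6] [716.7  83.3 198.3]
top foot [0 0] 0 0
scene foot [543.5 152.7] 30.6 420
   head 82 [547.4 138.6  61.7] [547.  137.6] [41.2 10. ] -84.0
top foot [518.7  -7. ] 30.3 221
   head 49 [516.    9.2  60.8] [516.1   9.3] [38.8  9.6] -79.6
scene foot [528.8   3.8] 26.0 99
top foot [ 554.2 -173.2] 29.9 208
   head 45 [ 551.  -157.8   61.1] [ 550.4 -156.8] [38.4 10. ] -84.2
scene foot [ 560.1 -170.3] 30.9 246
```

Request:
arm_command --increments '[{"hand": 1, "slide": [0.03, 0.0, -0.06], "turn": [0, 0, 0]}, {"hand": 1, "slide": [0.03, 0.0, -0.125], "turn": [0, 0, 0]}, {"hand": 1, "slide": [0.06, 0.005, -0.16], "turn": [0, 0, 0]}, {"hand": 1, "slide": [0.1, 0.005, -0.21], "turn": [0, 0, 0]}, {"hand": 1, "slide": [0.14, 0.01, -0.26], "turn": [0, 0, 0]}, {"hand": 1, "slide": [0.18, 0.01, -0.31], "turn": [0, 0, 0]}, {"hand": 1, "slide": [0.22, 0.01, -0.36], "turn": [0, 0, 0]}, {"hand": 1, "slide": [0.235, 0.01, -0.367], "turn": [0, 0, 0]}, {"hand": 1, "slide": [0.235, 0.01, -0.367], "turn": [0, 0, 0]}]'

```text
time: 28.2
tool_pos: [658.2, 78.0, 180.5]
tcp_rot: [3.135, 0.014, 0.099]
wrist_force: [-0.7, 0.2, -1.1]
opening: 17.9
grasp_force: 29.5
```

Request:
arm_command --increments '[{"hand": -0.15, "slide": [0, 0, 0], "turn": [0, 0, 0]}, {"hand": -0.15, "slide": [0, 0, 0], "turn": [0, 0, 0]}, {"hand": -0.15, "slide": [0, 0, 0], "turn": [0, 0, 0]}, {"hand": -0.15, "slide": [0, 0, 0], "turn": [0, 0, 0]}, {"hand": -0.15, "slide": [-0.05, 0, 0.1], "turn": [0, 0, 0]}, {"hand": -0.15, "slide": [-0.15, 0, 0.3], "turn": [0, 0, 0]}, {"hand": -0.15, "slide": [-0.4, 0, 0.3], "turn": [0, 0, 0]}, {"hand": -0.15, "slide": [-0.7, 0, 0.3], "turn": [0, 0, 0]}, {"hand": -0.15, "slide": [-1, 0, 0.3], "turn": [0, 0, 0]}, {"hand": -0.15, "slide": [-1, 0, 0.3], "turn": [0, 0, 0]}]'

```text
time: 29.03
tool_pos: [531.2, 78.0, 217.1]
tcp_rot: [-3.14, 0.019, 0.101]
wrist_force: [0.4, 0.2, -0.4]
opening: 49.9
grasp_force: 0.0
```

```bash
python3 - <<'E'
from h import *
s=sensors.state(); print(s['tool_pos'],s['q'].round(2))
r=both(); hang(r[0][2]); hang(r[1][2])
hooks(r,[(545,150),(518,0),(556,-172)])
a=r[0][1][85:285,130:430]; b=r[1][1][200:350,170:410]
save('c10',np.hstack([cv2.resize(a,(390,260),interpolation=3),cv2.resize(b,(410,260),interpolation=3)]))
E
```

```text
[531.15242917  78.02250636 217.0587089 ] [-1.04  0.13  0.92  1.77 -0.11  1.31 -1.56]
peg 0 n below 160 side pts 70 61.0
peg 1 n below 182 side pts 93 20.0
peg 2 n below 143 side pts 80 60.0
peg 0 n below 39 side pts 13 139.0
peg 1 n below 45 side pts 14 143.0
peg 2 n below 47 side pts 14 147.0
top foot [0 0] 0 0
scene foot [543.3 152.6] 30.1 412
   head 84 [547.  138.2  61. ] [545.7 136.5] [39.9 12. ] -82.3
top foot [519.1  -6.8] 30.0 211
   head 46 [516.3   7.4  60.6] [516.9   8.2] [34.7 10.6] -81.7
scene foot [520.1  -5.8] 35.2 338
   head 70 [522.2  13.5  61.4] [521.   10.9] [38.6 12.2] -79.9
top foot [ 553.8 -172.3] 30.3 212
   head 44 [ 550.5 -156.    60.7] [ 551.2 -156.1] [34.6  9.1] -76.2
scene foot [ 560.1 -168.9] 30.5 291
   head 67 [ 557.1 -152.    61.2] [ 557.  -153.1] [39.3 10.8] -80.0
```

View pics/c10.png

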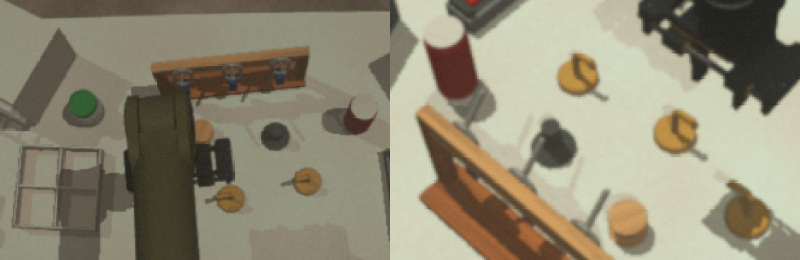

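Both halves show links on all three pegs (top half at (182,82), (232,75), (280,70)). All three bare hooks are standing. Next I move the hooks to the tray, starting with L.

Request:
arm_command --increments '[{"hand": -0.15, "slide": [0, 0.1, 0], "turn": [0, 0, 0.038]}, {"hand": -0.15, "slide": [0, 0.3, 0], "turn": [0, 0, 0.076]}, {"hand": -0.15, "slide": [0.028, 0.604, 0], "turn": [0, 0, 0.114]}, {"hand": -0.15, "slide": [0.028, 0.604, 0], "turn": [0, 0, 0.152]}, {"hand": -0.15, "slide": [0.028, 0.604, -0.1], "turn": [0, 0, 0.19]}, {"hand": -0.15, "slide": [0.028, 0.604, -0.2], "turn": [0, 0, 0.228]}, {"hand": -0.15, "slide": [0.028, 0.604, -0.3], "turn": [0, 0, 0.266]}, {"hand": -0.15, "slide": [0.028, 0.604, -0.4], "turn": [0, 0, 0.304]}, {"hand": -0.15, "slide": [0.028, 0.604, -0.5], "turn": [0, 0, 0.342]}, {"hand": -0.15, "slide": [0.028, 0.604, -0.6], "turn": [0, 0, 0.38]}]'

```text
time: 29.97
tool_pos: [543.1, 150.6, 145.3]
tcp_rot: [3.134, 0.013, 1.299]
wrist_force: [-0.3, -0.1, -0.3]
opening: 49.8
grasp_force: 0.0
```

Request:
arm_command --increments '[{"hand": -0.15, "slide": [0, 0, -0.1], "turn": [0, 0, 0.038]}, {"hand": -0.15, "slide": [0, 0, -0.2], "turn": [0, 0, 0.076]}, {"hand": -0.15, "slide": [0, 0, -0.35], "turn": [0, 0, 0.114]}, {"hand": -0.15, "slide": [0, 0, -0.35], "turn": [0, 0, 0.131]}, {"hand": -0.15, "slide": [0, 0, -0.35], "turn": [0, 0, 0.131]}, {"hand": -0.15, "slide": [0, 0, -0.35], "turn": [0, 0, 0.131]}, {"hand": -0.15, "slide": [0, 0, -0.35], "turn": [0, 0, 0.131]}]'

```text
time: 30.55
tool_pos: [542.8, 150.6, 104.1]
tcp_rot: [3.134, 0.013, 1.703]
wrist_force: [-0.1, -0.6, 0.4]
opening: 49.7
grasp_force: 0.0
```

```bash
python3 - <<'E'
from h import *
s=sensors.state(); print(s['tool_pos'],s['tcp_rot'],s['opening'],s['q'].round(2))
r=both()
hooks(r,[(545,150),(518,0),(556,-172)])
E
```

```text
[542.77723253 150.60046144 104.11783191] [3.13376566 0.01269029 1.70279212] 49.69910200495697 [-0.89  0.27  0.65  1.85 -0.17  1.08 -0.05]
top foot [546.4 127.8] 16.8 11
   head 16 [542.1 121.4  60.7] [542.9 120.6] [11.   8.6] 82.6
scene foot [543.7 154.3] 29.9 296
top foot [519.3  -6.4] 29.9 205
   head 44 [516.1   8.6  60.6] [516.5   8.3] [36.6  9.4] -80.1
scene foot [524.3  -3.1] 30.5 349
   head 68 [522.3  13.8  61.9] [522.3  12. ] [38.7 10.8] -83.0
top foot [ 554.2 -171.9] 29.9 197
   head 49 [ 550.6 -156.5   60.5] [ 551.  -156.9] [39.4  9.8] -78.5
scene foot [ 559.3 -168.6] 30.4 299
   head 63 [ 556.6 -150.9   61.7] [ 557.3 -152.4] [38.  11.3] -84.0
```

Request:
arm_command --increments '[{"hand": -0.15, "slide": [-0.01, 0, -0.2], "turn": [0, 0, 0]}, {"hand": -0.15, "slide": [-0.01, 0, -0.4], "turn": [0, 0, 0]}, {"hand": -0.15, "slide": [-0.01, 0, -0.467], "turn": [0, 0, 0]}, {"hand": -0.15, "slide": [-0.01, 0, -0.467], "turn": [0, 0, 0]}, {"hand": 1, "slide": [-0.01, 0, -0.467], "turn": [0, 0, 0]}, {"hand": 1, "slide": [-0.01, 0, -0.467], "turn": [0, 0, 0]}, {"hand": 1, "slide": [-0.01, 0, -0.467], "turn": [0, 0, 0]}, {"hand": 1, "slide": [-0.01, 0, -0.467], "turn": [0, 0, 0]}, {"hand": 1, "slide": [-0.01, 0, -0.467], "turn": [0, 0, 0]}, {"hand": 1, "slide": [-0.01, 0, -0.467], "turn": [0, 0, 0]}]'

```text
time: 31.48
tool_pos: [540.5, 150.8, 47.9]
tcp_rot: [3.135, 0.012, 1.705]
wrist_force: [0.1, 0.3, 0.5]
opening: 17.7
grasp_force: 0.0
```

Request:
arm_command --increments '[{"hand": 1, "slide": [0, 0, 0], "turn": [0, 0, 0]}, {"hand": 1, "slide": [0, 0, 0], "turn": [0, 0, 0]}, {"hand": 1, "slide": [0, 0, 0.1], "turn": [0, 0, 0]}, {"hand": 1, "slide": [0, 0, 0.3], "turn": [0, 0, 0]}, {"hand": 1, "slide": [0, 0, 0.6], "turn": [0, 0, 0]}, {"hand": 1, "slide": [0, 0, 0.85], "turn": [0, 0, 0]}]'

```text
time: 31.98
tool_pos: [539.1, 150.0, 150.5]
tcp_rot: [3.138, 0.014, 1.704]
wrist_force: [1.6, 1.1, -3.6]
opening: 8.8
grasp_force: 30.0
```

```bash
python3 - <<'E'
from h import *
s=sensors.state(); print(s['tool_pos'],s['tcp_rot'],s['wrist_force'],s['opening'],s['q'].round(2))
r=both(); t=s['tool_pos']
P=r[1][2]; m=hsvmask(r[1][1],(9,70,30),(30,255,255))&(np.hypot(P[...,0]-t[0],P[...,1]-t[1])<60)
q=P[m]; print(len(q),q.min(0),q.max(0))
f=q[abs(q[:,2]-(t[2]-38))<7]; print('foot',len(f),cv2.minEnclosingCircle(f[:,:2].astype(np.float32)) if len(f) else '')
for n,rgb,P,d in r:
    q=P[(P[...,2]>27)&(P[...,2]<45)&(abs(P[...,1]-370)<115)&(abs(P[...,0]-545)<115)]; print('tray',*rect(q))
E
```

```text
[539.11035653 149.98088927 150.48687921] [3.13786599 0.01350652 1.70439295] [ 1.55477462  1.08768594 -3.63969187] 8.820039941988153 [-0.92  0.21  0.66  1.81 -0.13  1.17 -0.08]
5194 [479.19336814 106.6471936  111.60169165] [594.41564312 205.0334174  585.04142245]
foot 142 ((544.927734375, 163.88999938964844), 26.895761489868164)
tray [546.3 366.8] [182.9 180.7] -3.2
tray [549.2 367.7] [182.7 181.1] -3.9
```

Request:
arm_command --increments '[{"hand": 1, "slide": [0.06, 0.25, 0], "turn": [0, 0, 0]}, {"hand": 1, "slide": [0.12, 0.5, 0], "turn": [0, 0, 0]}, {"hand": 1, "slide": [0.18, 0.75, 0], "turn": [0, 0, 0]}, {"hand": 1, "slide": [0.22, 1, 0], "turn": [0, 0, 0]}]'

```text
time: 32.42
tool_pos: [565.7, 271.4, 148.0]
tcp_rot: [3.138, 0.013, 1.704]
wrist_force: [1.6, 0.2, -3.9]
opening: 9.3
grasp_force: 30.1
```

Request:
arm_command --increments '[{"hand": 1, "slide": [0.06, 0.25, 0], "turn": [0, 0, 0]}, {"hand": 1, "slide": [0.12, 0.5, 0], "turn": [0, 0, 0]}, {"hand": 1, "slide": [0.18, 0.75, 0], "turn": [0, 0, 0]}, {"hand": 1, "slide": [0.22, 1, 0], "turn": [0, 0, 0]}]'

```text
time: 32.75
tool_pos: [592.2, 391.3, 147.2]
tcp_rot: [3.139, 0.015, 1.705]
wrist_force: [0.2, -0.3, -3.7]
opening: 9.2
grasp_force: 30.1
```

Request:
arm_command --increments '[{"hand": 1, "slide": [0, 0.154, 0], "turn": [0, 0, 0]}, {"hand": 1, "slide": [0, 0.154, 0], "turn": [0, 0, 0]}, {"hand": 1, "slide": [0, 0.154, -0.2], "turn": [0, 0, 0]}, {"hand": 1, "slide": [0, 0.154, -0.3], "turn": [0, 0, 0]}, {"hand": 1, "slide": [0, 0.154, -0.3], "turn": [0, 0, 0]}, {"hand": 1, "slide": [0, 0.154, -0.3], "turn": [0, 0, 0]}]'

```text
time: 33.25
tool_pos: [591.7, 407.6, 111.2]
tcp_rot: [3.14, 0.015, 1.704]
wrist_force: [0.0, 0.3, -4.1]
opening: 8.9
grasp_force: 30.0
```

```bash
cat >> h.py <<'E'
def held(rgb,P,t):
    m=hsvmask(rgb,(9,70,30),(30,255,255))&(np.hypot(P[...,0]-t[0],P[...,1]-t[1])<60)&(P[...,2]<t[2])&(P[...,2]>t[2]-60)
    q=P[m]; print('held',len(q),q.min(0).round(1),q.max(0).round(1))
    f=q[q[:,2]<t[2]-28]
    if len(f)>5: print('foot',cv2.minEnclosingCircle(f[:,:2].astype(np.float32)))
E
python3 - <<'E'
from h import *
s=sensors.state(); t=s['tool_pos']; print(t,s['tcp_rot'],s['wrist_force'],s['opening'],s['q'].round(2))
r=both()
for n,rgb,P,d in r: held(rgb,P,t)
E
```

```text
[591.67592637 407.63280566 111.19695324] [3.13956501 0.01499562 1.70410315] [ 0.0346043   0.33569064 -4.08826542] 8.91185439806771 [-1.02  0.59  0.54  1.41 -0.29  1.23 -0.32]
held 137 [561.2 377.2  57.7] [620.7 416.1  78.4]
foot ((590.4702758789062, 406.65325927734375), 30.325016021728516)
held 93 [584.3 385.3  71.2] [610.5 426.3 109.9]
foot ((591.474609375, 405.9197998046875), 20.636423110961914)
```

Request:
arm_command --increments '[{"hand": 1, "slide": [0, 0, -0.2], "turn": [0, 0, 0]}, {"hand": 1, "slide": [0, 0, -0.38], "turn": [0, 0, 0]}, {"hand": 1, "slide": [0, 0, -0.44], "turn": [0, 0, 0]}, {"hand": 1, "slide": [0, 0, -0.47], "turn": [0, 0, 0]}, {"hand": 1, "slide": [0, 0, -0.48], "turn": [0, 0, 0]}, {"hand": 1, "slide": [0, 0, -0.48], "turn": [0, 0, 0]}]'

```text
time: 33.85
tool_pos: [591.2, 409.5, 56.1]
tcp_rot: [3.139, 0.012, 1.706]
wrist_force: [-5.1, -0.3, -4.0]
opening: 8.8
grasp_force: 30.0
```

Request:
arm_command --increments '[{"hand": 0.4, "slide": [0, 0, 0], "turn": [0, 0, 0]}, {"hand": 0.4, "slide": [0, 0, 0], "turn": [0, 0, 0]}, {"hand": 0.4, "slide": [0, 0, 0], "turn": [0, 0, 0]}, {"hand": 0.4, "slide": [0, 0, 0.1], "turn": [0, 0, 0]}, {"hand": 0.4, "slide": [0, 0, 0.4], "turn": [0, 0, 0]}, {"hand": 0.4, "slide": [0, 0, 0.8], "turn": [0, 0, 0]}]'

```text
time: 34.35
tool_pos: [592.6, 408.3, 146.3]
tcp_rot: [3.137, 0.014, 1.704]
wrist_force: [1.0, 1.0, 0.7]
opening: 25.9
grasp_force: 0.0
```

```bash
python3 - <<'E'
from h import *
s=sensors.state(); t=s['tool_pos']; print(t,s['tcp_rot'],s['opening'])
r=both(); hooks(r,[(594,410),(518,0),(556,-172)])
E
```

```text
[592.57601024 408.34347809 146.31819747] [3.13696483 0.01409426 1.70433204] 25.87858420146171
top foot [598.1 418.7] 43.1 173
   head 43 [591.6 393.7  62.8] [591.9 391.9] [37.6 11.6] -84.4
scene foot [601.4 411.7] 27.5 122
top foot [519.3  -6.7] 30.2 209
   head 46 [516.4   8.6  61.1] [516.2   9.3] [38.8 10.5] -79.5
scene foot [523.7  -4.3] 30.8 338
   head 68 [522.2  14.1  61.7] [521.6  13.5] [38.9 10.1] -77.7
top foot [ 553.8 -172.5] 29.9 209
   head 47 [ 550.7 -156.1   60.6] [ 551.5 -157. ] [38.5  9.6] -77.7
scene foot [ 561.8 -168.5] 31.4 301
   head 59 [ 557.  -153.3   61.7] [ 556.3 -154.4] [37.4 10.6] -77.3
```

Request:
arm_command --increments '[{"hand": 0.2, "slide": [-0.04, -0.25, 0], "turn": [0, 0, 0.012]}, {"hand": 0.2, "slide": [-0.08, -0.5, 0], "turn": [0, 0, 0.012]}, {"hand": 0.2, "slide": [-0.148, -0.851, 0], "turn": [0, 0, 0.012]}]'

```text
time: 34.7
tool_pos: [576.8, 310.3, 148.5]
tcp_rot: [3.13, 0.01, 1.746]
wrist_force: [0.2, 0.3, 0.2]
opening: 33.8
grasp_force: 0.0
```

Request:
arm_command --increments '[{"hand": 0.2, "slide": [-0.04, -0.25, 0], "turn": [0, 0, 0]}, {"hand": 0.2, "slide": [-0.08, -0.5, 0], "turn": [0, 0, 0]}, {"hand": 0.2, "slide": [-0.148, -0.851, 0], "turn": [0, 0, 0]}]'

```text
time: 34.95
tool_pos: [559.5, 208.1, 148.5]
tcp_rot: [3.13, 0.009, 1.744]
wrist_force: [0.0, -0.7, 0.6]
opening: 35.2
grasp_force: 0.0
```

Request:
arm_command --increments '[{"hand": 0.2, "slide": [-0.04, -0.25, 0], "turn": [0, 0, 0]}, {"hand": 0.2, "slide": [-0.08, -0.5, 0], "turn": [0, 0, 0]}, {"hand": 0.2, "slide": [-0.148, -0.851, 0], "turn": [0, 0, 0]}]'

```text
time: 35.2
tool_pos: [542.2, 106.9, 148.3]
tcp_rot: [3.129, 0.01, 1.744]
wrist_force: [1.0, -0.4, 0.8]
opening: 34.7
grasp_force: 0.0
```

Request:
arm_command --increments '[{"hand": -0.15, "slide": [-0.04, -0.25, 0], "turn": [0, 0, 0]}, {"hand": -0.15, "slide": [-0.08, -0.5, -0.1], "turn": [0, 0, 0]}, {"hand": -0.15, "slide": [-0.148, -0.851, -0.3], "turn": [0, 0, 0]}, {"hand": -0.15, "slide": [-0.148, -0.851, -0.38], "turn": [0, 0, 0]}, {"hand": -0.15, "slide": [-0.148, -0.851, -0.38], "turn": [0, 0, 0]}, {"hand": -0.15, "slide": [-0.148, -0.851, -0.38], "turn": [0, 0, 0]}, {"hand": -0.15, "slide": [-0.148, -0.851, -0.38], "turn": [0, 0, 0]}, {"hand": -0.15, "slide": [-0.148, -0.851, -0.38], "turn": [0, 0, 0]}]'

```text
time: 35.87
tool_pos: [524.4, 6.1, 101.6]
tcp_rot: [3.132, 0.012, 1.745]
wrist_force: [0.4, -0.2, 0.2]
opening: 49.6
grasp_force: 0.0
```

```bash
python3 - <<'E'
from h import *
s=sensors.state(); t=s['tool_pos']; print(t,s['tcp_rot'],s['opening'],s['q'].round(2))
r=both(); hooks(r,[(594,410),(518,0),(556,-172)])
E
```

```text
[524.3704361    6.11114551 101.55424748] [3.13211345 0.01189975 1.7451323 ] 49.64974984355729 [-0.74  0.18  0.74  1.95 -0.13  1.05  0.23]
top foot [588.8 409.7] 31.2 188
   head 48 [591.5 392.8  64.1] [591.8 393.7] [40.8  9.7] -82.5
scene foot [588.6 403.7] 38.1 319
   head 101 [596.5 395.7  64.5] [596.7 395.3] [39.4 11.1] -84.1
top foot [0 0] 0 0
scene foot [525.2  -2.9] 29.7 270
   head 52 [521.4  18.7  61.8] [520.8  16.5] [30.3 10.6] -80.5
top foot [ 553.8 -172.8] 29.7 200
   head 46 [ 551.  -157.2   60.5] [ 550.6 -156.9] [38.2  9.8] -82.9
scene foot [ 559.5 -169.9] 31.5 302
   head 64 [ 556.7 -152.    61. ] [ 556.  -152.6] [39.7 10.2] -77.0
```

Request:
arm_command --increments '[{"hand": -0.15, "slide": [-0.028, -0.05, -0.1], "turn": [0, 0, 0]}, {"hand": -0.15, "slide": [-0.028, -0.05, -0.35], "turn": [0, 0, 0]}, {"hand": -0.15, "slide": [-0.028, -0.05, -0.447], "turn": [0, 0, 0]}, {"hand": -0.15, "slide": [-0.028, -0.05, -0.447], "turn": [0, 0, 0]}, {"hand": 1, "slide": [-0.028, -0.05, -0.447], "turn": [0, 0, 0]}, {"hand": 1, "slide": [-0.028, -0.05, -0.447], "turn": [0, 0, 0]}, {"hand": 1, "slide": [-0.028, -0.05, -0.447], "turn": [0, 0, 0]}, {"hand": 1, "slide": [-0.028, -0.05, -0.447], "turn": [0, 0, 0]}, {"hand": 1, "slide": [-0.028, -0.05, -0.447], "turn": [0, 0, 0]}, {"hand": 1, "slide": [-0.028, -0.05, -0.447], "turn": [0, 0, 0]}]'

```text
time: 36.8
tool_pos: [519.7, -1.6, 46.7]
tcp_rot: [3.134, 0.012, 1.743]
wrist_force: [-0.3, 0.3, 1.0]
opening: 18.1
grasp_force: 0.0
```

Request:
arm_command --increments '[{"hand": 1, "slide": [0, 0, 0], "turn": [0, 0, 0]}, {"hand": 1, "slide": [0, 0, 0], "turn": [0, 0, 0]}, {"hand": 1, "slide": [0, 0, 0.1], "turn": [0, 0, 0]}, {"hand": 1, "slide": [0, 0, 0.3], "turn": [0, 0, 0]}, {"hand": 1, "slide": [0, 0, 0.6], "turn": [0, 0, 0]}, {"hand": 1, "slide": [0, 0, 0.85], "turn": [0, 0, 0]}, {"hand": 1, "slide": [0, 0, 0.85], "turn": [0, 0, 0]}, {"hand": 1, "slide": [0, 0, 0.85], "turn": [0, 0, 0]}]'

```text
time: 37.47
tool_pos: [520.0, -1.6, 149.8]
tcp_rot: [3.132, 0.011, 1.743]
wrist_force: [0.1, 0.3, -3.3]
opening: 9.3
grasp_force: 30.0
```

Request:
arm_command --increments '[{"hand": 1, "slide": [-0.02, 0.25, 0], "turn": [0, 0, 0]}, {"hand": 1, "slide": [-0.04, 0.5, 0], "turn": [0, 0, 0]}, {"hand": 1, "slide": [-0.05, 0.75, 0], "turn": [0, 0, 0]}, {"hand": 1, "slide": [-0.056, 0.913, 0], "turn": [0, 0, 0]}]'

```text
time: 37.8
tool_pos: [510.1, 111.0, 146.0]
tcp_rot: [3.14, 0.012, 1.745]
wrist_force: [0.1, 0.2, -4.4]
opening: 9.3
grasp_force: 30.0
```

Request:
arm_command --increments '[{"hand": 1, "slide": [-0.02, 0.25, 0], "turn": [0, 0, 0]}, {"hand": 1, "slide": [-0.04, 0.5, 0], "turn": [0, 0, 0]}, {"hand": 1, "slide": [-0.05, 0.75, 0], "turn": [0, 0, 0]}, {"hand": 1, "slide": [-0.056, 0.913, 0], "turn": [0, 0, 0]}]'

```text
time: 38.13
tool_pos: [503.3, 220.5, 145.8]
tcp_rot: [3.14, 0.013, 1.746]
wrist_force: [-1.3, 0.6, -3.5]
opening: 9.2
grasp_force: 30.0
```

Request:
arm_command --increments '[{"hand": 1, "slide": [-0.02, 0.25, 0], "turn": [0, 0, 0]}, {"hand": 1, "slide": [-0.04, 0.5, 0], "turn": [0, 0, 0]}, {"hand": 1, "slide": [-0.05, 0.75, 0], "turn": [0, 0, 0]}, {"hand": 1, "slide": [-0.056, 0.913, 0], "turn": [0, 0, 0]}, {"hand": 1, "slide": [-0.056, 0.913, -0.2], "turn": [0, 0, 0]}, {"hand": 1, "slide": [-0.056, 0.913, -0.3], "turn": [0, 0, 0]}, {"hand": 1, "slide": [-0.056, 0.913, -0.3], "turn": [0, 0, 0]}, {"hand": 1, "slide": [-0.056, 0.913, -0.3], "turn": [0, 0, 0]}]'

```text
time: 38.8
tool_pos: [498.0, 324.5, 110.0]
tcp_rot: [3.14, 0.016, 1.741]
wrist_force: [0.8, 0.2, -3.8]
opening: 9.1
grasp_force: 30.0
```

```bash
python3 - <<'E'
from h import *
s=sensors.state(); t=s['tool_pos']; print(t,s['tcp_rot'],s['wrist_force'],s['opening'],s['q'].round(2))
r=both()
for n,rgb,P,d in r: held(rgb,P,t)
hooks(r,[(556,-172)])
E
```

```text
[497.99850521 324.47068083 109.99780809] [3.13979035 0.01596021 1.74079453] [ 0.82403573  0.23267823 -3.84885928] 9.07649842150444 [-1.08  0.32  0.53  1.75 -0.16  1.12 -0.33]
held 125 [466.8 290.7  60.2] [527.3 327.2  78.7]
foot ((497.05413818359375, 320.0758056640625), 30.32887840270996)
held 21 [480.2 294.4  71.1] [491.4 334.   77.4]
foot ((486.54486083984375, 314.220458984375), 20.311811447143555)
top foot [ 553.3 -171.4] 31.0 199
   head 46 [ 550.6 -156.1   60.8] [ 551.4 -157.4] [37.   9.8] -77.6
scene foot [ 559.7 -169.3] 30.4 292
   head 63 [ 556.6 -151.8   61.3] [ 557.1 -153.5] [39.1 10. ] -77.9
```

Request:
arm_command --increments '[{"hand": 1, "slide": [0.01, 0.02, -0.2], "turn": [0, 0, 0]}, {"hand": 1, "slide": [0.01, 0.02, -0.38], "turn": [0, 0, 0]}, {"hand": 1, "slide": [0.01, 0.02, -0.44], "turn": [0, 0, 0]}, {"hand": 1, "slide": [0.01, 0.02, -0.47], "turn": [0, 0, 0]}, {"hand": 1, "slide": [0.01, 0.02, -0.475], "turn": [0, 0, 0]}, {"hand": 1, "slide": [0.01, 0.02, -0.475], "turn": [0, 0, 0]}]'

```text
time: 39.4
tool_pos: [501.2, 329.6, 56.4]
tcp_rot: [3.134, 0.012, 1.742]
wrist_force: [0.2, 0.4, -3.1]
opening: 9.0
grasp_force: 30.0
```

Request:
arm_command --increments '[{"hand": 0.4, "slide": [0, 0, 0], "turn": [0, 0, 0]}, {"hand": 0.4, "slide": [0, 0, 0], "turn": [0, 0, 0]}, {"hand": 0.4, "slide": [0, 0, 0], "turn": [0, 0, 0]}, {"hand": 0.4, "slide": [0, 0, 0.1], "turn": [0, 0, 0]}, {"hand": 0.4, "slide": [0, 0, 0.4], "turn": [0, 0, 0]}, {"hand": 0.4, "slide": [0, 0, 0.8], "turn": [0, 0, 0]}, {"hand": 0.4, "slide": [0, 0, 0.8], "turn": [0, 0, 0]}, {"hand": 0.4, "slide": [0, 0, 0.8], "turn": [0, 0, 0]}]'

```text
time: 40.07
tool_pos: [503.1, 331.0, 156.6]
tcp_rot: [3.128, 0.007, 1.742]
wrist_force: [0.9, 0.1, -1.3]
opening: 26.2
grasp_force: 0.0
```

```bash
python3 - <<'E'
from h import *
s=sensors.state(); t=s['tool_pos']; print(t,s['tcp_rot'],s['opening'])
r=both(); hooks(r,[(594,410),(500,327),(556,-172)])
E
```

```text
[503.06771471 330.98600938 156.64018135] [3.1276503  0.00735202 1.74233652] 26.187647886584752
top foot [606.2 407.1] 17.5 21
   head 20 [593.5 383.2  63.9] [593.8 385.8] [17.3  8.9] 89.0
scene foot [589.6 403.7] 38.1 328
   head 103 [596.7 395.9  64.8] [596.2 395.3] [39.5 10.9] -83.3
top foot [499.9 323. ] 30.1 185
   head 6 [500.3 322.3  59.5] [499.9 322.4] [6.6 3.3] 12.8
scene foot [502.9 325.5] 32.4 282
   head 7 [505.  345.3  58.9] [505.3 343.6] [36.8  2.2] -77.7
top foot [ 554.3 -170.9] 30.5 196
   head 49 [ 550.4 -156.1   61. ] [ 551.1 -156.7] [39.1  9.7] -76.8
scene foot [ 560.8 -170.3] 31.4 299
   head 63 [ 556.8 -151.9   61.2] [ 555.3 -153.2] [39.2 13.4] -74.4
```

Request:
arm_command --increments '[{"hand": 0.2, "slide": [0.02, -0.25, 0], "turn": [0, 0, 0.01]}, {"hand": 0.2, "slide": [0.05, -0.5, 0], "turn": [0, 0, 0.01]}, {"hand": 0.2, "slide": [0.088, -0.83, 0], "turn": [0, 0, 0.01]}]'

```text
time: 40.42
tool_pos: [509.2, 230.8, 149.3]
tcp_rot: [3.138, 0.013, 1.779]
wrist_force: [1.0, -0.1, -0.1]
opening: 33.4
grasp_force: 0.0
```

```bash
python3 - <<'E'
from h import *
s=sensors.state(); t=s['tool_pos']; print(t,s['tcp_rot'],s['q'].round(2),s['wrist_force'])
r=both(); hooks(r,[(500,327)])
for n,rgb,P,d in r:
    m=hsvmask(rgb,(9,70,30),(30,255,255))&(np.hypot(P[...,0]-500,P[...,1]-327)<55); print(np.histogram(P[m][:,2],bins=range(0,90,8)))
E
```

```text
[509.1528765  230.78094965 149.33850072] [3.138161   0.01306473 1.77897146] [-1.    0.2   0.59  1.81 -0.11  1.17 -0.18] [ 1.00108629 -0.08228315 -0.06837502]
top foot [0 0] 0 0
scene foot [501.2 334.2] 37.5 319
   head 96 [502.2 343.   65.2] [500.5 342.2] [39.5 12.5] -82.6
(array([0, 0, 0, 0, 0, 0, 0, 0, 0, 0, 0]), array([ 0,  8, 16, 24, 32, 40, 48, 56, 64, 72, 80, 88]))
(array([ 52, 454,  77,  10,  15,   8,   9,  28,  70,   0,   0]), array([ 0,  8, 16, 24, 32, 40, 48, 56, 64, 72, 80, 88]))
```

Request:
arm_command --increments '[{"hand": 0.2, "slide": [0.02, -0.25, 0], "turn": [0, 0, 0]}, {"hand": 0.2, "slide": [0.05, -0.5, 0], "turn": [0, 0, 0]}, {"hand": 0.2, "slide": [0.09, -0.828, 0], "turn": [0, 0, 0]}]'

```text
time: 40.77
tool_pos: [520.3, 131.4, 149.6]
tcp_rot: [3.138, 0.012, 1.778]
wrist_force: [1.1, -0.1, -0.2]
opening: 34.7
grasp_force: 0.0
```

Request:
arm_command --increments '[{"hand": 0.2, "slide": [0.02, -0.25, 0], "turn": [0, 0, 0]}, {"hand": 0.2, "slide": [0.05, -0.5, 0], "turn": [0, 0, 0]}, {"hand": 0.2, "slide": [0.09, -0.828, 0], "turn": [0, 0, 0]}]'

```text
time: 41.02
tool_pos: [531.2, 31.5, 149.7]
tcp_rot: [3.138, 0.011, 1.777]
wrist_force: [1.0, 0.4, -0.1]
opening: 34.8
grasp_force: 0.0
```

Request:
arm_command --increments '[{"hand": 0.2, "slide": [0.02, -0.25, 0], "turn": [0, 0, 0]}, {"hand": 0.2, "slide": [0.05, -0.5, 0], "turn": [0, 0, 0]}, {"hand": 0.2, "slide": [0.09, -0.828, 0], "turn": [0, 0, 0]}]'

```text
time: 41.27
tool_pos: [542.2, -67.6, 149.7]
tcp_rot: [3.138, 0.011, 1.777]
wrist_force: [1.1, 1.2, -0.2]
opening: 34.3
grasp_force: 0.0
```

Request:
arm_command --increments '[{"hand": -0.15, "slide": [0.02, -0.25, 0], "turn": [0, 0, 0]}, {"hand": -0.15, "slide": [0.05, -0.5, -0.1], "turn": [0, 0, 0]}, {"hand": -0.15, "slide": [0.09, -0.828, -0.2], "turn": [0, 0, 0]}, {"hand": -0.15, "slide": [0.09, -0.828, -0.38], "turn": [0, 0, 0]}, {"hand": -0.15, "slide": [0.09, -0.828, -0.38], "turn": [0, 0, 0]}, {"hand": -0.15, "slide": [0.09, -0.828, -0.38], "turn": [0, 0, 0]}, {"hand": -0.15, "slide": [0.09, -0.828, -0.38], "turn": [0, 0, 0]}, {"hand": -0.15, "slide": [0.09, -0.828, -0.38], "turn": [0, 0, 0]}]'

```text
time: 41.93
tool_pos: [554.8, -166.4, 106.2]
tcp_rot: [3.135, 0.012, 1.776]
wrist_force: [1.3, -0.2, 0.8]
opening: 49.8
grasp_force: 0.0
```

```bash
python3 - <<'E'
from h import *
s=sensors.state(); t=s['tool_pos']; print(t,s['tcp_rot'],s['opening'],s['q'].round(2))
r=both(); hooks(r,[(594,410),(500,327),(556,-172)]); hang(r[0][2])
E
```

```text
[ 554.788301   -166.35726095  106.17173339] [3.13451774 0.01217987 1.77611034] 49.76335113715763 [-0.45  0.33  0.82  1.82 -0.26  1.09  0.67]
top foot [589.5 409.2] 30.8 195
   head 46 [591.5 392.7  63.6] [591.7 394.2] [41.2 10.7] -78.1
scene foot [589.  403.1] 38.3 352
   head 104 [596.7 395.3  64.6] [596.4 395.2] [39.3 10.8] -86.7
top foot [505.9 330.7] 37.5 210
   head 53 [497.2 338.1  62.8] [497.6 339.2] [39.7 10.7] -77.9
scene foot [497.7 329. ] 36.7 311
   head 94 [502.3 342.6  64.7] [502.1 342.4] [39.3 10.9] -77.0
top foot [0 0] 0 0
scene foot [ 560.1 -170.2] 30.9 289
   head 61 [ 556.7 -151.6   61.6] [ 556.3 -153.4] [36.1 11.4] -79.8
peg 0 n below 162 side pts 71 58.0
peg 1 n below 176 side pts 88 52.0
peg 2 n below 169 side pts 81 20.0
```

Request:
arm_command --increments '[{"hand": -0.15, "slide": [0.008, 0, -0.2], "turn": [0, 0, 0]}, {"hand": -0.15, "slide": [0.008, 0, -0.4], "turn": [0, 0, 0]}, {"hand": -0.15, "slide": [0.008, 0, -0.485], "turn": [0, 0, 0]}, {"hand": -0.15, "slide": [0.008, 0, -0.485], "turn": [0, 0, 0]}, {"hand": 1, "slide": [0.008, 0, -0.485], "turn": [0, 0, 0]}, {"hand": 1, "slide": [0.008, 0, -0.485], "turn": [0, 0, 0]}, {"hand": 1, "slide": [0.008, 0, -0.485], "turn": [0, 0, 0]}, {"hand": 1, "slide": [0.008, 0, -0.485], "turn": [0, 0, 0]}, {"hand": 1, "slide": [0.008, 0, -0.485], "turn": [0, 0, 0]}, {"hand": 1, "slide": [0.008, 0, -0.485], "turn": [0, 0, 0]}]'

```text
time: 42.87
tool_pos: [555.4, -167.7, 47.9]
tcp_rot: [3.135, 0.013, 1.774]
wrist_force: [0.4, -0.1, 0.4]
opening: 17.9
grasp_force: 0.0
```

Request:
arm_command --increments '[{"hand": 1, "slide": [0, 0, 0], "turn": [0, 0, 0]}, {"hand": 1, "slide": [0, 0, 0], "turn": [0, 0, 0]}, {"hand": 1, "slide": [0, 0, 0.1], "turn": [0, 0, 0]}, {"hand": 1, "slide": [0, 0, 0.3], "turn": [0, 0, 0]}, {"hand": 1, "slide": [0, 0, 0.6], "turn": [0, 0, 0]}, {"hand": 1, "slide": [0, 0, 0.85], "turn": [0, 0, 0]}, {"hand": 1, "slide": [0, 0, 0.85], "turn": [0, 0, 0]}, {"hand": 1, "slide": [0, 0, 0.85], "turn": [0, 0, 0]}]'

```text
time: 43.53
tool_pos: [556.1, -168.0, 151.4]
tcp_rot: [3.132, 0.013, 1.774]
wrist_force: [0.5, 0.9, -3.8]
opening: 9.2
grasp_force: 30.0
```

Request:
arm_command --increments '[{"hand": 1, "slide": [0.02, 0.25, 0], "turn": [0, 0, 0]}, {"hand": 1, "slide": [0.03, 0.5, 0], "turn": [0, 0, 0]}, {"hand": 1, "slide": [0.053, 0.816, 0], "turn": [0, 0, 0]}]'

```text
time: 43.78
tool_pos: [559.4, -71.0, 147.8]
tcp_rot: [3.139, 0.013, 1.769]
wrist_force: [0.8, 0.0, -3.0]
opening: 9.2
grasp_force: 30.0
```

Request:
arm_command --increments '[{"hand": 1, "slide": [0.02, 0.25, 0], "turn": [0, 0, 0]}, {"hand": 1, "slide": [0.03, 0.5, 0], "turn": [0, 0, 0]}, {"hand": 1, "slide": [0.053, 0.816, 0], "turn": [0, 0, 0]}]'

```text
time: 44.03
tool_pos: [565.9, 27.7, 147.7]
tcp_rot: [3.139, 0.013, 1.772]
wrist_force: [1.5, -1.0, -2.5]
opening: 9.5
grasp_force: 30.0
```

Request:
arm_command --increments '[{"hand": 1, "slide": [0.02, 0.25, 0], "turn": [0, 0, 0]}, {"hand": 1, "slide": [0.03, 0.5, 0], "turn": [0, 0, 0]}, {"hand": 1, "slide": [0.053, 0.816, 0], "turn": [0, 0, 0]}]'

```text
time: 44.28
tool_pos: [572.4, 125.3, 147.6]
tcp_rot: [3.139, 0.014, 1.772]
wrist_force: [0.7, -1.4, -3.4]
opening: 9.1
grasp_force: 30.0
```

Request:
arm_command --increments '[{"hand": 1, "slide": [0.02, 0.25, 0], "turn": [0, 0, 0]}, {"hand": 1, "slide": [0.03, 0.5, 0], "turn": [0, 0, 0]}, {"hand": 1, "slide": [0.053, 0.816, 0], "turn": [0, 0, 0]}]'

```text
time: 44.53
tool_pos: [579.0, 223.0, 147.3]
tcp_rot: [3.14, 0.015, 1.772]
wrist_force: [0.9, -1.5, -2.8]
opening: 9.2
grasp_force: 30.0
```

Request:
arm_command --increments '[{"hand": 1, "slide": [0.02, 0.25, 0], "turn": [0, 0, 0]}, {"hand": 1, "slide": [0.03, 0.5, 0], "turn": [0, 0, 0]}, {"hand": 1, "slide": [0.053, 0.816, 0], "turn": [0, 0, 0]}, {"hand": 1, "slide": [0.053, 0.816, -0.1], "turn": [0, 0, 0]}, {"hand": 1, "slide": [0.053, 0.816, -0.3], "turn": [0, 0, 0]}, {"hand": 1, "slide": [0.053, 0.816, -0.3], "turn": [0, 0, 0]}, {"hand": 1, "slide": [0.053, 0.816, -0.3], "turn": [0, 0, 0]}]'

```text
time: 45.12
tool_pos: [584.7, 320.4, 110.2]
tcp_rot: [-3.141, 0.015, 1.774]
wrist_force: [0.7, 1.1, -1.7]
opening: 9.2
grasp_force: 30.1
```

```bash
python3 - <<'E'
from h import *
s=sensors.state(); t=s['tool_pos']; print(t,s['tcp_rot'],s['wrist_force'],s['opening'],s['q'].round(2))
r=both()
for n,rgb,P,d in r: held(rgb,P,t)
E
```

```text
[584.66269251 320.35144268 110.19734025] [-3.14137423  0.01546808  1.77358452] [ 0.74856589  1.12510415 -1.74479588] 9.21068527061208 [-1.    0.49  0.6   1.57 -0.27  1.18 -0.15]
held 112 [554.8 286.6  58.9] [612.8 315.6  77. ]
foot ((583.7703857421875, 310.308349609375), 29.115257263183594)
held 58 [575.3 288.6  56.3] [602.6 379.2 110.2]
foot ((588.622314453125, 333.8668212890625), 45.910648345947266)
```

Request:
arm_command --increments '[{"hand": 1, "slide": [0.012, 0, -0.2], "turn": [0, 0, 0]}, {"hand": 1, "slide": [0.012, 0, -0.38], "turn": [0, 0, 0]}, {"hand": 1, "slide": [0.012, 0, -0.44], "turn": [0, 0, 0]}, {"hand": 1, "slide": [0.012, 0, -0.47], "turn": [0, 0, 0]}, {"hand": 1, "slide": [0.012, 0, -0.48], "turn": [0, 0, 0]}, {"hand": 1, "slide": [0.012, 0, -0.48], "turn": [0, 0, 0]}]'

```text
time: 45.72
tool_pos: [589.1, 322.1, 57.1]
tcp_rot: [3.134, 0.012, 1.774]
wrist_force: [-0.3, 0.1, -2.1]
opening: 9.2
grasp_force: 30.1
```

Request:
arm_command --increments '[{"hand": 0.4, "slide": [0, 0, 0], "turn": [0, 0, 0]}, {"hand": 0.4, "slide": [0, 0, 0], "turn": [0, 0, 0]}, {"hand": 0.4, "slide": [0, 0, 0], "turn": [0, 0, 0]}, {"hand": 0.4, "slide": [0, 0, 0.1], "turn": [0, 0, 0]}, {"hand": 0.4, "slide": [0, 0, 0.4], "turn": [0, 0, 0]}, {"hand": 0.4, "slide": [0, 0, 0.9], "turn": [0, 0, 0]}, {"hand": 0.4, "slide": [0, 0, 0.9], "turn": [0, 0, 0]}]'

```text
time: 46.3
tool_pos: [590.8, 322.7, 170.7]
tcp_rot: [3.128, 0.01, 1.774]
wrist_force: [1.7, -0.2, 1.0]
opening: 26.2
grasp_force: 0.0
```

Request:
arm_command --increments '[{"hand": 0.4, "slide": [-0.1, -0.3, 0.2], "turn": [0, 0, 0]}, {"hand": 0.4, "slide": [-0.3, -0.6, 0.3], "turn": [0, 0, 0]}, {"hand": 0.4, "slide": [-0.4, -0.9, 0.3], "turn": [0, 0, 0]}, {"hand": 0.4, "slide": [-0.4, -0.9, 0.3], "turn": [0, 0, 0]}]'

```text
time: 46.63
tool_pos: [539.9, 204.7, 202.5]
tcp_rot: [3.135, 0.013, 1.764]
wrist_force: [1.6, -1.1, -0.0]
opening: 25.9
grasp_force: 0.0
```

Request:
arm_command --increments '[{"hand": 0.4, "slide": [-0.1, -0.3, 0.0], "turn": [0, 0, 0]}, {"hand": 0.4, "slide": [-0.2, -0.6, 0], "turn": [0, 0, 0]}, {"hand": 0.4, "slide": [-0.2, -0.9, 0], "turn": [0, 0, 0]}, {"hand": 0.4, "slide": [-0.2, -0.9, 0], "turn": [0, 0, 0]}, {"hand": 0.4, "slide": [-0.2, -0.9, 0], "turn": [0, 0, 0]}]'

```text
time: 47.05
tool_pos: [517.0, 103.4, 201.4]
tcp_rot: [3.133, 0.011, 1.768]
wrist_force: [0.1, 0.8, 0.2]
opening: 26.2
grasp_force: 0.0
```

```bash
python3 - <<'E'
from h import *
s=sensors.state(); t=s['tool_pos']; print(t,s['wrist_force'],s['opening'])
r=both(); hooks(r,[(594,410),(500,327),(588,321)]); hang(r[0][2])
for n,rgb,P,d in r:
    print([ (n,(np.linalg.norm(P-np.load(n+'0.npz')['P'],axis=-1)>0).any())])
    g=(P[...,0]>380)&(P[...,0]<650)&(P[...,1]>-430)&(P[...,1]<-340)
    m=(hsvmask(rgb,(0,100,40),(9,255,255))|hsvmask(rgb,(172,100,40),(180,255,255)))&g; print('bar z',np.median(P[m][:,2]))
a=r[0][1][85:345,130:460]; b=r[1][1][130:470,150:530]
save('fin',np.hstack([cv2.resize(a,(440,347),interpolation=3),cv2.resize(b,(360,347),interpolation=3)]))
E
```

```text
[516.95948922 103.35485251 201.37799416] [0.05296274 0.76568688 0.18501259] 26.195897017884533
top foot [590.  399.2] 38.9 198
   head 46 [591.5 391.8  62.8] [591.2 383.2] [63.2 13.9] 86.6
scene foot [590.2 403. ] 37.9 308
   head 125 [595.1 389.7  63.8] [593.4 382.2] [64.5 14.9] 80.4
top foot [508.7 315.9] 51.2 222
   head 53 [497.4 338.4  63.4] [497.5 340. ] [42.8 10.7] -82.6
scene foot [510.  329.4] 48.5 304
   head 88 [502.2 342.5  64.8] [501.4 342.4] [39.7  9.7] -81.9
top foot [575.1 333.1] 49.6 209
   head 63 [586.6 337.7  62.9] [586.2 346.1] [67.8 16.1] 85.0
scene foot [576.  333.3] 51.3 378
   head 117 [590.5 338.9  64. ] [589.8 347.7] [64.4 18.2] 87.3
peg 0 n below 163 side pts 72 63.0
peg 1 n below 178 side pts 87 57.0
peg 2 n below 170 side pts 80 21.0
[('top', np.True_)]
bar z 45.91572769701111
[('scene', np.True_)]
bar z 47.01248203095065
```

View pics/fin.png

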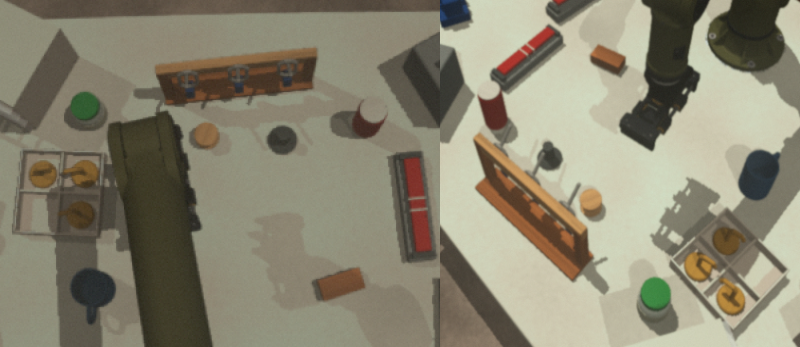

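The links hang on all three pegs (left half at (188,85), (239,78), (287,72)). The hooks stand in separate tray compartments at (42,173), (85,173) and (80,213). The bar is down, and the arm is clear of everything.

```bash
python3 -c "
from cell import sign_off
print(sign_off())"
```

```text
the job is handed in; nothing more can be done
None
```

The job is handed in: the stop bar is fully down and level, all three links hang on the rack pegs, and the three hooks stand in separate tray compartments; joint 7 once touched its range limit (read -2.691 against -2.69) before I backed it off.

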